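# Stow a tool rest in the turner's chest and close the lid on its folding stay

## Task

Raise the lid of the accessory chest by its front handle until the folding stay on its side goes past centre and locks, so that the lid stands by itself, and lay the loose T-shaped tool rest flat in the chest's empty bay. Then free the stay by its knob, lifting the lid slightly through the stay as you draw the knee forward over centre, and fold it on until the lid is fully shut. Feel for the lock and the fold without forcing the stay, whose clamped pivot slips if strained, never let the lid drop, set the rest down rather than dropping it, and leave everything else as it is.

Things in the scene. Friction and masses are not known exactly. Their poses are not given: they have to be found in the camera images.
- chest: Fixed plywood chest, 190 deep (x) x 300 wide (y) x 100 mm high without its lid. Origin: centre of its underside, on the table; x points from the front to the hinge side, y to the side with the folding stay, z up. The front faces the robot, turned up to 15 degrees. Walls 12 mm, inner floor 45 mm above the table.
- bay (a point): Centre of the empty bay's floor (45 mm above the table), for the tool rest. The bay spans chest x -83 to +83, y -138 to +4 mm; an 8 mm divider, 40 mm high, parts it from the other bay (+y side), which holds a chuck key and a jaw.
- lid_hinge (a point): Middle of the lid's hinge line: back top edge of the chest (chest x = 95 mm), 100 mm above the table. The hinge line runs along the chest's y.
- lid (a joint): Lid angle, rad: 0 shut, grows as the front edge rises. The stay comes straight somewhere from 1.28 to 1.44, as its pivot is clamped, and locks 0.005 lower. Pulled with some 30 N at the handle, the pivot slips. Wooden lid 190 x 286 x 16 mm, about 0.6 kg; its underside lies on the chest's rim when shut. Unlocked, it falls from below about 1.25. Open, it leans up to 50 mm over the bays.
- lid_handle (a point): Middle of the lid's handle: a dark wooden sleeve, 18 mm thick and 80 mm long along the chest's y, that turns freely on a steel bow standing 50 mm out from the lid's front edge (41 mm free gap); 240 mm from the hinge line and 8 mm above the lid's underside (108 mm above the table when shut, 345 mm when open).
- stay_pivot (a point): On the axis of the stay's brass lower pivot, clamped in a slanting slot outside the chest's +y wall: 150 mm in front of the hinge line and 35 mm above the table, give or take 5 mm along the slot, set differently each time. The point lies out at chest y = 210 mm, level with the knob's. Lower link 88.2 mm; upper link, to the lid's side edge, about 130 mm.
- stay_knob (a point): Middle of the black knob's grip: 16 mm thick, turning freely on its axis along chest y, spanning y 162 to 224 mm; point at y = 210 mm, to keep the hand clear of the lid's edge (143 mm). It moves on a circle of 88.2 mm radius round the lower pivot. Angle of that lower link above the forward horizontal (chest -x): 0.23 to 0.39 rad with the lid shut, about 2.23 straight, 2.31 locked.
- knee (a joint): Knee angle, rad: about 0 folded (lid shut), 2.475 straight, 2.605 locked (past centre, on its stop). Once the lid is drawn up till the stay is taut and then eased, a light spring turns the knee past centre and holds it. Drawing the knob 7 mm forward and up brings it over centre (1 to 3 N); below lid 1.25 rad the lid's weight folds it on, so hold the knob back (up to 8 N).
- rest: Loose T-shaped steel tool rest lying flat, 16 mm thick, 0.3 kg. Origin on its underside where the post meets the bar; x points from the post to the bar, z up. Bar: 26 (x = 0 to 26) x 110 mm (y). Post: 16 mm round, x = -65 to 0.
- rest_post (a point): Point on the rest's post axis, x = -20 mm, 8 mm above its underside: a good place to grip it, closing across the post (the rest's y). It is also the middle of the rest's length.
- chuck_key: Bystander: T-shaped steel chuck key, 100 x 75 mm, lying in the chest's other bay.
- jaw: Bystander: steel chuck jaw, 45 x 60 x 34 mm, in the chest's other bay.
- bowl: Bystander: turned dark wooden bowl, 130 mm across, beyond the chest to the right.
- mill: Bystander: turned light wooden finial, 60 mm foot, 128 mm tall, behind the chest.
- wax_tin: Bystander: green tin, 72 mm across, 45 mm tall.
- blank: Bystander: upright wooden cylinder, 60 mm across, 95 mm tall.
- mallet: Bystander: wooden mallet lying far right.
Mind the look-alikes: they are no part of the job. Leave any orange, red or white look-alike of the rest alone.

How it is judged (in metres and radians):
On the way, in this order (a step that is already met when the one before it is completed fails the run):
1. the stay is locked past centre and the lid stands by itself, hand off the chest (value of joint knee above 2.54 rad and value of joint lid above 1.25 rad and contact force between the fingers and chest below 0.3 N), for 0.3 s.
2. the rest lies flat in the empty bay, let go, with the stay still locked (x of rest_post in the frame of chest between -0.083 and 0.083 m and y of rest_post in the frame of chest between -0.138 and 0.004 m and z of rest in the frame of chest below 0.052 m and angle between rest's own z axis and vertical below 0.1 rad and linear speed of rest below 0.03 m/s and contact force between the fingers and rest below 0.3 N and value of joint knee above 2.54 rad), for 0.2 s.
At the end, for the whole second after the job is handed in: The lid is shut (within 0.02 rad, 4 mm at its front edge), the stay folded (knee within 0.15 rad), and the tool rest lies flat and still on the floor of the empty bay (value of joint lid below 0.02 rad and value of joint knee below 0.15 rad and x of rest_post in the frame of chest between -0.083 and 0.083 m and y of rest_post in the frame of chest between -0.138 and 0.004 m and z of rest in the frame of chest below 0.052 m and angle between rest's own z axis and vertical below 0.1 rad and linear speed of rest below 0.03 m/s); the robot touches nothing.
It fails at once if the lid was let drop (closing faster than 2.7 rad/s) (velocity of joint lid below -2.7 rad/s).
It fails at once if the rest was dropped into the chest or knocked hard against it (100 N) (contact force between rest and chest above 100 N).
It fails at once if a bystander on the bench was disturbed (distance of any of bowl, mill, wax_tin, blank, mallet from where it was at the start of the episode above 0.02 m).
It fails at once if the chuck key or the jaw in the other bay was disturbed (distance of any of chuck_key, jaw from where it was at the start of the episode above 0.015 m).
It fails at once if the lid or stay was forced, so that the stay's pivot slipped in its slot (over 2 mm) (distance of stay_pivot from where it was at the start of the episode above 0.002 m).
It also fails if it takes over 72 s, if anything falls off the work surface, if the arm or the gripper's body presses on something with over 40 N, if the wrist force passes 120 N, or if a joint passes its speed limit or range.

## Robot

A 6-joint arm with a two-finger parallel gripper is mounted at the origin on the work surface. World frame = base frame: x ahead of the robot, y to its left, z up, the work surface at z = 0. Lengths are in m, angles in degrees, forces in N, time in s.
With the tool pointing down it reaches from about 0.3 to 0.85 m from the base axis. Payload 4.2 kg.
Tool frame: the origin (TCP) lies between the finger pads; the fingertips stand 25 mm ahead of it and the grasp point (between the pads) lies 6 mm ahead of it (bot.tcp_to_tips is the distance from the TCP to the fingertips, in m); z points along the fingers, x is the direction in which the jaws open and shut, and the axes are right-handed (so a half turn about z gives the same grasp; the last joint's range is limited). The gripper opens to 91 mm and grips with 3 to 60 N. Pads are 32 mm wide; open, the fingers measure 118 mm over their backs; the gripper's body (76 mm by 178 mm) begins 60 mm behind the grasp point.
Start: joints at [-75.172, 18.312, 89.639, -0, 72.044, -1.146], TCP at [0.158, -0.553, 0.239] pointing down, gripper open.
Joint ranges: [-177.97, 177.97], [-48.28, 115.42], [12.27, 149.76], [-77.06, 257.06], [2.81, 150.46], [-146.56, 146.56]. Speed limits (degrees/s): [147.25, 147.25, 180, 180, 180, 180].

## Interface

Orientations are given as a 3x3 rotation matrix whose columns are the frame's x, y, z axes.
In Python, from rig import bot gives the robot as it stands.
- The arm moves only by the tool servo_tool, never from a script. Its argument "motion" is a list of rows, each a list of 3 entries, a list of its own where there are three numbers: the opening, from 0 (shut) to 1 (fully open), then the shift along the tool's x, y, z in mm, then the turn, a rotation vector about the tool's x, y, z in rad. A call has 1 to 5 rows; each row shifts and turns the commanded pose from where the row before left it, along the tool's axes as they then stand; what a row does not reach is not made up. A row lasts 1/10 s, in which the tool goes at most 50 mm and 8.59 degrees, less where a joint would pass 70% of its speed; a pose out of reach is approached as far as the arm can. A call is refused whole if a number of a shift passes 50 or a number of a turn 0.15, either way. A call with a gripper value outside its range is refused whole. The fingers move at their own pace and stop on an object; "newtons" is the grip in N (left out, the last holds). Time passes only in rows, so rows that do not move let the fingers close. It gives the time, the measured TCP pose, the force and the opening at its end, in the units of the state.
- bot.sense(): the state, without advancing time (a new reading comes with each control period).
- bot.get_image(name): name is "scene" or "side" or "wrist"; returns (picture, depth): 384x512x3 uint8, red, green, blue; 384x512 float32, m along the optical axis (not along the pixel's ray), 0 where there is no reading.
- bot.camera_model(name): a dict with "fx", "fy", "cx", "cy" (pixels), "R" (3x3) and "t" (3): a world point X has camera coordinates R X + t. Camera axes: x right, y down, z forward; pixel columns grow to the right and rows downward; lengths in m; the calibration is good to about 2 mm. A picture is of the moment at which its call begins: read the wrist's pose just before it. camera_model takes no time and is no camera call; for the wrist camera it gives the pose at the moment of the call.
- bot.close_job(): hands the job in, once; it reports no verdict.
The state is a dict: "time": time; "joint_pos": joint angles; "qd": joint speeds; "joint_torque": joint torques, N m; "ee_pos": TCP position; "tool_rot": TCP orientation; "ft_force": force on the tool from outside, world axes, zero at the start; "moment": the same for the moment, N m; "grip_width": finger opening in m.
Only numpy, scipy, OpenCV 4.12 (cv2) and the standard library are available. Lean on these libraries where they do the work, as an engineer would, in place of code of your own. Each camera call takes 0.05 s, during which the arm holds its last target.

## Working session

There is one attempt and no reset: what is moved stays moved. The work goes in short steps, Python scripts to look and compute and a tool call to move; the robot and the scene stay as the last step left them, time stands still between calls to the robot, and variables do not carry over. Pictures are saved under pics/ and viewed, and the job is handed in when it is done.

Besides the shell and the picture viewer there is one more tool, called after "Emit:" as name(argument=value, ...), one argument or row to a line, values as JSON. servo_tool: Moves the arm, as the interface text tells. Its arguments: {"type":"object","properties":{"motion":{"type":"array","items":{"type":"array"}},"newtons":{"type":"number"}},"required":["motion"]}

```bash
ls -la; mkdir -p pics
python3 - <<'E'
from rig import bot
import cv2, numpy as np
print(bot.sense())
for n in ("scene","side","wrist"):
    c=bot.camera_model(n); im,d=bot.get_image(n)
    np.savez(f"pics/{n}0.npz",im=im,d=d,**{k:np.array(v) for k,v in c.items()})
    cv2.imwrite(f"pics/{n}0.png",im[:,:,::-1])
    print(n,c, d.min(),d.max())
E
```

```text
total 12
drwxr-xr-x  3 agent agent 4096 Dec  7 14:58 .
drwxr-xr-x 23 root  root  4096 Dec  7 14:58 ..
drwxr-xr-x  2 agent agent 4096 Dec  7 14:58 pics
{'time': 0.0, 'joint_pos': array([-7.51726987e+01,  1.83509003e+01,  8.97047094e+01, -1.66851090e-03,
        7.20399303e+01, -1.14526205e+00]), 'qd': array([-0.05017735, -0.0039127 , -0.12094885, -0.15003079,  0.03854364,
       -0.06062985]), 'joint_torque': array([ 2.38582885e-03, -4.12455511e+01, -2.31969041e+01,  7.27650826e-02,
        4.57406673e-02, -1.40395091e-04]), 'ee_pos': array([ 0.15811588, -0.55238739,  0.23813913]), 'tool_rot': array([[ 2.75185291e-01, -9.61391102e-01, -4.53500222e-04],
       [-9.61389762e-01, -2.75185664e-01,  1.60487332e-03],
       [-1.66770769e-03, -5.64706146e-06, -9.99998609e-01]]), 'ft_force': array([-0.08566191,  0.12706321,  0.01194825]), 'moment': array([-0.00709667, -0.01608355, -0.03840234]), 'grip_width': 0.09126196722441834}
scene {'fx': 485.15315081028234, 'fy': 485.15315081028234, 'cx': 258.2017521567876, 'cy': 197.5479826407394, 'R': array([[ 0.494949  ,  0.86886751, -0.00973356],
       [ 0.69008859, -0.39986559, -0.60322902],
       [-0.52801821,  0.29185058, -0.79750863]]), 't': array([-0.25377731, -0.31229557,  1.74435997])} 0.0 3.5327344
side {'fx': 367.7991307700239, 'fy': 367.7991307700239, 'cx': 253.9718046721786, 'cy': 190.26146814025464, 'R': array([[-0.99517196, -0.09750274,  0.01122464],
       [-0.08221036,  0.76564228, -0.63799166],
       [ 0.05361188, -0.63583419, -0.76996146]]), 't': array([0.53184409, 0.12697036, 1.2044169 ])} 0.0 2.9190748
wrist {'fx': 309.071447124523, 'fy': 309.071447124523, 'cx': 259.2414358744525, 'cy': 192.16003158663258, 'R': array([[ 0.27463979, -0.96154234, -0.00305315],
       [-0.92407544, -0.26481345,  0.27560554],
       [-0.26581491, -0.07287091, -0.96126597]]), 't': array([-0.57322278, -0.03097261,  0.39218784])} 0.0 1.2333026
```

View pics/scene0.png

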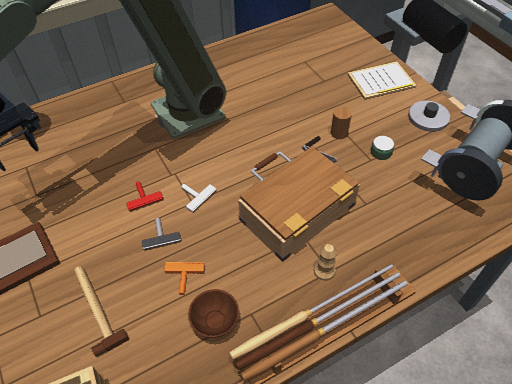

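View pics/side0.png

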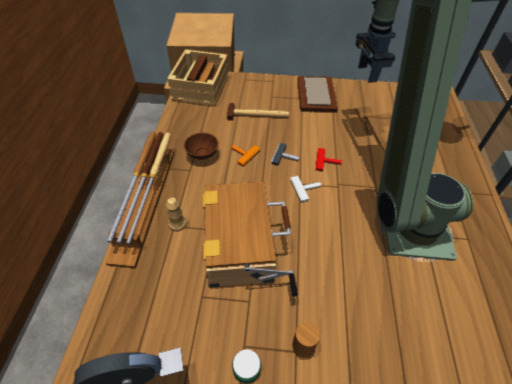

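View pics/wrist0.png

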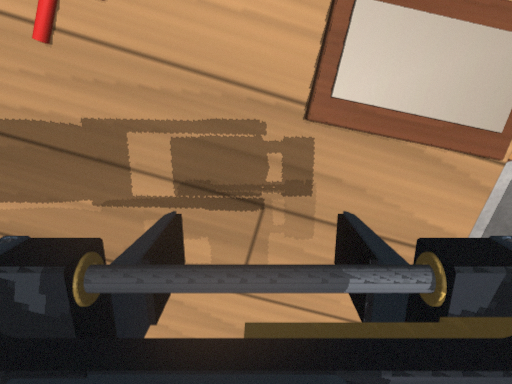

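```bash
cat > h.py <<'E'
import numpy as np, cv2
def load(f):
    z=np.load(f); return z
def cloud(z):
    d=z['d']; v,u=np.mgrid[0:d.shape[0],0:d.shape[1]]
    P=np.stack([(u-z['cx'])/z['fx']*d,(v-z['cy'])/z['fy']*d,d],-1)
    return (P-z['t'])@z['R']   # R^T (P-t)
def ray(z,u,v,h):
    dirc=np.array([(u-z['cx'])/z['fx'],(v-z['cy'])/z['fy'],1.])@z['R']
    c=-z['R'].T@z['t']
    return c+dirc*(h-c[2])/dirc[2]
def proj(z,X):
    p=z['R']@np.asarray(X)+z['t']; return z['fx']*p[0]/p[2]+z['cx'], z['fy']*p[1]/p[2]+z['cy']
E
python3 - <<'E'
from h import *
for n in ("scene","side"):
    z=load(f"pics/{n}0.npz"); im=z['im']; W=cloud(z); ok=z['d']>0
    # lid
    m=ok&(abs(W[...,2]-0.116)<0.006)&(W[...,0]>0.3)&(W[...,0]<0.9)&(abs(W[...,1])<0.35)
    n_,lab,st,ce=cv2.connectedComponentsWithStats(m.astype(np.uint8))
    i=1+np.argmax(st[1:,4]); mm=lab==i
    pts=W[mm]; r=cv2.minAreaRect((pts[:,:2]*1000).astype(np.float32))
    print(n,'lid',st[i],'z',np.median(pts[:,2]),r)
    print(cv2.boxPoints(r))
    # table height
    t=ok&(abs(W[...,2])<0.01); print('table z',np.median(W[...,2][t]))
    hsv=cv2.cvtColor(im,cv2.COLOR_RGB2HSV)
    # dark steel: low saturation
    g=(hsv[...,1]<100)&(W[...,2]<0.03)&(W[...,2]>0.005)&ok
    n_,lab,st,ce=cv2.connectedComponentsWithStats(g.astype(np.uint8))
    for k in range(1,n_):
        if st[k,4]>40:
            p=W[lab==k]; print(' grey',st[k],ce[k],p.mean(0).round(3),im[lab==k].mean(0).round())
E
python3 - <<'E'
import cv2
a=cv2.imread('pics/scene0.png')[170:300,100:240]; b=cv2.imread('pics/side0.png')[160:310,180:330]
cv2.imwrite('pics/c1.png',cv2.hconcat([cv2.resize(a,(398,370),interpolation=2),cv2.resize(b,(370,370),interpolation=2)]))
E
```

```text
scene lid [ 241  146  118   94 5583] z 0.11629718725298803 ((545.626953125, 105.85809326171875), (250.45950317382812, 310.16680908203125), 10.981563568115234)
[[393.14804 234.24628]
 [452.23264 -70.24092]
 [698.10583 -22.53009]
 [639.02124 281.9571 ]]
table z 0.0003333872108523466
 grey [403  11  64  34 375] [431.96266667  30.58933333] [0.089 1.062 0.018] [19. 18. 18.]
 grey [ 349   62   67   35 1310] [380.51068702  78.09389313] [0.218 0.697 0.014] [222. 218. 210.]
 grey [ 151   96   74   42 1041] [181.33045149 118.8049952 ] [ 0.039 -0.041  0.013] [83. 91. 79.]
 grey [409 101  42  31 817] [428.63525092 116.47246022] [0.469 0.708 0.018] [162. 159. 165.]
 grey [371 145  22  15 116] [379.88793103 154.06034483] [0.524 0.451 0.019] [41. 52. 39.]
 grey [182 184  35  28 393] [198.30025445 195.84732824] [ 0.379 -0.136  0.015] [212. 209. 209.]
 grey [142 218  39  32 451] [160.24611973 237.29268293] [ 0.46  -0.296  0.015] [105. 102. 105.]
 grey [   0  231   47   48 1018] [ 20.13261297 253.74263261] [ 0.322 -0.659  0.027] [156. 141. 127.]
 grey [273 250  18  11  67] [282.28358209 255.1641791 ] 
[... 389 characters left out ...]
   ]]
table z -0.002588335067574039
 grey [294   0  80   6 233] [340.93562232   1.44635193] [ 0.162 -1.641  0.015] [75. 83. 86.]
 grey [398   2  13   6  53] [404.30188679   4.32075472] [-0.217 -1.642  0.018] [76. 85. 87.]
 grey [469   5  32  12 143] [485.41958042   9.75524476] [-0.69  -1.629  0.017] [63. 71. 73.]
 grey [304  76  27  29 634] [316.73974763  90.63880126] [ 0.321 -0.695  0.024] [152. 137. 119.]
 grey [271 143  28  21 226] [281.09734513 153.96460177] [ 0.459 -0.288  0.011] [ 97.  98. 100.]
 grey [290 176  31  26 285] [301.91578947 187.60350877] [ 0.377 -0.128  0.012] [207. 205. 203.]
 grey [ 386  225   71   35 1321] [421.48069644 245.666919  ] [0.    0.069 0.01 ] [ 85. 100.  84.]
```

View pics/c1.png

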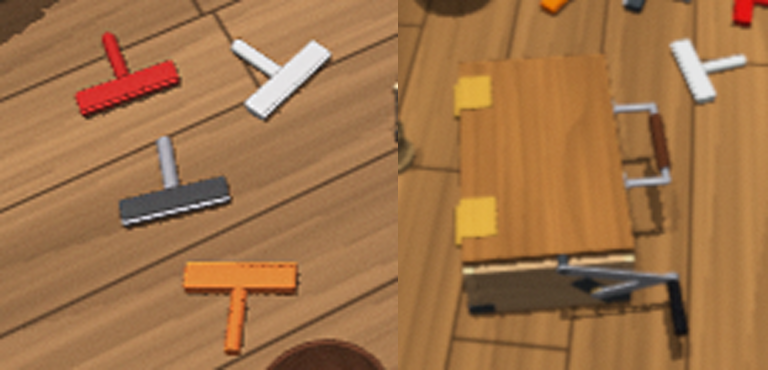

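Run:
```python
import cv2
a=cv2.imread('pics/scene0.png')[130:260,230:370]; b=cv2.imread('pics/side0.png')[170:310,195:315]
cv2.imwrite('pics/c2.png',cv2.resize(a,None,fx=5.5,fy=4.6*1,interpolation=cv2.INTER_CUBIC))
cv2.imwrite('pics/c3.png',cv2.resize(b,None,fx=4,fy=4,interpolation=cv2.INTER_CUBIC))
```

```text
(no output)
```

View pics/c2.png

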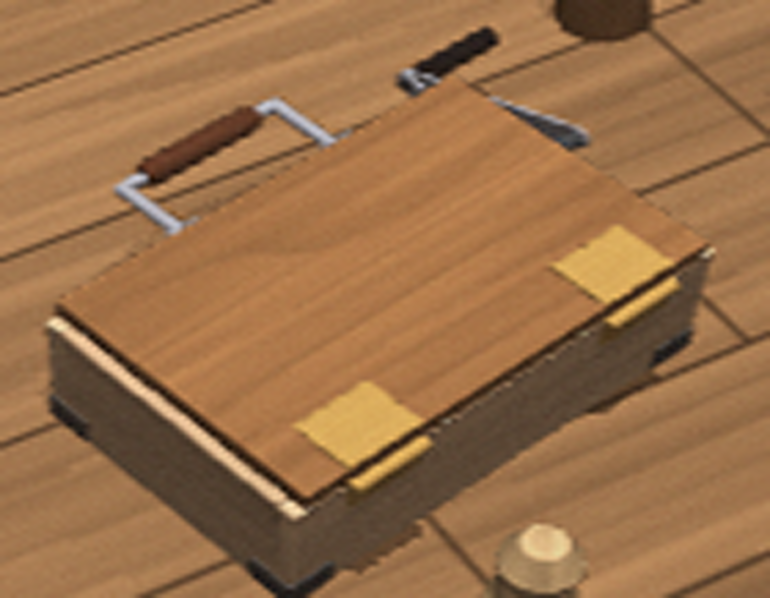

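View pics/c3.png

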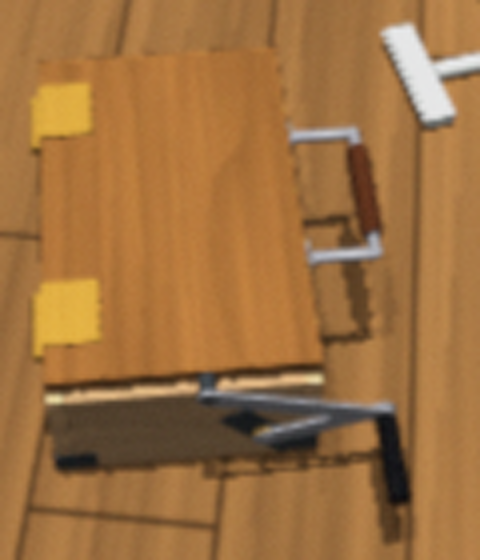

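```bash
cat > fit.py <<'E'
from h import *
from scipy.optimize import least_squares
S=load('pics/scene0.npz'); D=load('pics/side0.npz')
h=0.116
cor={'F+':(-.095,.143),'B+':(.095,.143),'B-':(.095,-.143),'F-':(-.095,-.143)}
ps={'F+':(314.2,147.8),'B+':(358.7,183.9),'B-':(286.4,238.7),'F-':(240.5,196.3)}
pd={'F+':(275.5,260.5),'B+':(206.75,266.25),'B-':(205.5,185.5),'F-':(263.75,182)}
def fit(sets):
    A=[];B=[]
    for z,p in sets:
        for k in cor: A.append(cor[k]); B.append(ray(z,*p[k],h)[:2])
    A=np.array(A);B=np.array(B)
    f=lambda q:(np.c_[np.cos(q[2])*A[:,0]-np.sin(q[2])*A[:,1]+q[0],np.sin(q[2])*A[:,0]+np.cos(q[2])*A[:,1]+q[1]]-B).ravel()
    r=least_squares(f,[.55,.1,.18]); return r.x,f(r.x).reshape(-1,2)
for s in ([(S,ps)],[(D,pd)],[(S,ps),(D,pd)]):
    q,r=fit(s); print(q[:2].round(4),np.degrees(q[2]).round(2)); print((r*1000).round(1).tolist())
E
python3 fit.py
```

```text
[0.5814 0.1007] 10.67
[[-3.4, -0.4], [2.6, 2.9], [1.8, -2.6], [-1.0, 0.1]]
[0.5729 0.107 ] 11.05
[[-2.7, 1.4], [2.2, 1.6], [2.6, -0.5], [-2.1, -2.6]]
[0.5772 0.1039] 10.86
[[-8.1, 2.4], [-2.2, 6.3], [-2.1, 1.0], [-4.7, 3.0], [2.0, -1.4], [7.0, -1.8], [6.4, -4.1], [1.6, -5.6]]
```

Run:
```python
from h import *
from rig import bot
s=bot.sense(); z=load('pics/wrist0.npz')
T=s['tool_rot'];p=s['ee_pos']; c=-z['R'].T@z['t']
print('cam in tool',T.T@(c-p)); print((z['R']@T).round(3))
for n in("scene","side"):
    z=load(f"pics/{n}0.npz"); print(n,-z['R'].T@z['t'])
    W=cloud(z)
    for nm,(u,v) in dict(scene=dict(blanktop=(341,112),tin=(382,143),mill=(328,250),bowl=(214,312)),side=dict(blanktop=(308,327),tin=(247,362),mill=(172,203),bowl=(201,150)))[n].items(): print(nm,W[v,u].round(3))
```

```text
cam in tool [-0.00041133 -0.07796055 -0.14543859]
[[ 1.     0.001  0.002]
 [-0.     0.961 -0.276]
 [-0.002  0.276  0.961]]
scene [ 1.26217227 -0.41346987  1.20028621]
blanktop [0.362 0.4   0.097]
tin [0.504 0.47  0.043]
mill [0.787 0.051 0.125]
bowl [ 0.74  -0.263  0.004]
side [0.47514355 0.72045182 1.00239087]
blanktop [0.364 0.39  0.093]
tin [0.506 0.472 0.044]
mill [0.777 0.07  0.123]
bowl [ 0.768 -0.284  0.004]
```

```bash
cat > plan.py <<'E'
import numpy as np
from scipy.spatial.transform import Rotation as Rn
def Rdown(yaw_deg,tilt_deg=0):
    """tool x at yaw, z down; tilt about tool x (deg)"""
    a=np.radians(yaw_deg); x=np.array([np.cos(a),np.sin(a),0]); z=np.array([0,0,-1.]); y=np.cross(z,x)
    R=np.c_[x,y,z]
    return R@Rn.from_rotvec([np.radians(tilt_deg),0,0]).as_matrix()
def rows(p,R,p2,R2,n,op,nd=1):
    """straight-line rows, rounded; returns final reached"""
    out=[];p=np.array(p,float);R=np.array(R,float);p0=p.copy()
    for i in range(n):
        tgt=p0+(np.array(p2)-p0)*(i+1)/n
        sh=np.round(R.T@(tgt-p)*1000,nd)
        rv=Rn.from_matrix(R.T@R2).as_rotvec(); k=n-i
        rv=np.round(rv/k,3)
        out.append([op,sh.tolist(),rv.tolist()])
        p=p+R@sh/1000; R=R@Rn.from_rotvec(rv).as_matrix()
    return out,p,R
def show(o):
    for i in range(0,len(o),5): print('['+','.join(str(r).replace(' ','').replace('-0.0,','0,').replace('-0.0]','0]').replace('.0,',',').replace('.0]',']') for r in o[i:i+5])+']')
E
python3 - <<'E'
from plan import *
from rig import bot
s=bot.sense()
o,p,R=rows(s['ee_pos'],s['tool_rot'],[.5,.12,.30],Rdown(10.9),16,1,0); show(o)
E
```

```text
[[1,[-35,-32,-4],[0,0,-0.093]],[1,[-31,-35,-4],[0,0,-0.093]],[1,[-28,-38,-3],[0,0,-0.093]],[1,[-24,-41,-4],[0,0,-0.093]],[1,[-21,-42,-4],[0,0,-0.093]]]
[[1,[-16,-44,-4],[0,0,-0.092]],[1,[-13,-46,-4],[0,0,-0.093]],[1,[-8,-46,-3],[0,0,-0.092]],[1,[-3,-47,-4],[0,0,-0.093]],[1,[0,-47,-4],[0,0,-0.092]]]
[[1,[5,-47,-4],[0,0,-0.093]],[1,[10,-46,-4],[0,0,-0.092]],[1,[13,-46,-4],[0,0,-0.093]],[1,[18,-43,-3],[0,0,-0.092]],[1,[21,-42,-4],[-0.001,0,-0.093]]]
[[1,[26,-40,-4],[0,0,-0.092]]]
```

Emit:
servo_tool(
  motion=[
    [0.5,[-35,-32,-4],[0,0,-0.093]],
    [0.5,[-31,-35,-4],[0,0,-0.093]],
    [0.5,[-28,-38,-3],[0,0,-0.093]],
    [0.5,[-24,-41,-4],[0,0,-0.093]],
    [0.5,[-21,-42,-4],[0,0,-0.093]],
  ],
)

```text
time: 0.65
ee_pos: [0.2653, -0.3406, 0.2579]
tool_rot: [[0.679, -0.734, 0.0], [-0.734, -0.679, 0.0], [-0.0, -0.0, -1.0]]
ft_force: [1.8, -0.0, 0.2]
grip_width: 0.0541
```

Emit:
servo_tool(
  motion=[
    [0.5,[-16,-44,-4],[0,0,-0.092]],
    [0.5,[-13,-46,-4],[0,0,-0.093]],
    [0.5,[-8,-46,-3],[0,0,-0.092]],
    [0.5,[-3,-47,-4],[0,0,-0.093]],
    [0.5,[0,-47,-4],[0,0,-0.092]],
  ],
)

```text
time: 1.15
ee_pos: [0.3719, -0.1308, 0.2771]
tool_rot: [[0.935, -0.354, 0.0], [-0.354, -0.935, -0.0], [0.001, 0.0, -1.0]]
ft_force: [1.3, -0.5, 0.4]
grip_width: 0.0453
```

Emit:
servo_tool(
  motion=[
    [0.5,[5,-47,-4],[0,0,-0.093]],
    [0.5,[10,-46,-4],[0,0,-0.092]],
    [0.5,[13,-46,-4],[0,0,-0.093]],
    [0.5,[18,-43,-3],[0,0,-0.092]],
    [0.5,[21,-42,-4],[0,0,-0.093]],
  ],
)

```text
time: 1.65
ee_pos: [0.4788, 0.0794, 0.2959]
tool_rot: [[0.995, 0.102, -0.0], [0.102, -0.995, -0.0], [-0.0, 0.0, -1.0]]
ft_force: [1.0, -0.7, 0.7]
grip_width: 0.0455
```

Emit:
servo_tool(
  motion=[
    [0.5,[26,-40,-4],[0,0,-0.092]],
    [0.5,[0,0,0],[0,0,0]],
    [0.5,[0,0,0],[0,0,0]],
  ],
)

```text
time: 1.95
ee_pos: [0.5003, 0.1204, 0.2992]
tool_rot: [[0.982, 0.19, -0.002], [0.19, -0.982, -0.001], [-0.002, 0.001, -1.0]]
ft_force: [-0.3, -0.5, -0.4]
grip_width: 0.0454
```

```bash
cat > snap.py <<'E'
import sys,cv2,numpy as np
from rig import bot
def snap(n,tag):
    s=bot.sense(); c=bot.camera_model(n); im,d=bot.get_image(n)
    np.savez(f"pics/{tag}.npz",im=im,d=d,p=s['ee_pos'],T=s['tool_rot'],**{k:np.array(v) for k,v in c.items()})
    cv2.imwrite(f"pics/{tag}.png",im[:,:,::-1]); return s
if __name__=='__main__':
    s=snap(sys.argv[1],sys.argv[2]); print(s['time'],s['ee_pos'].round(4),s['ft_force'].round(2),s['grip_width'])
E
python3 snap.py wrist w1
```

```text
1.95 [0.5003 0.1204 0.2992] [-0.26 -0.5  -0.41] 0.04544765801758549
```

View pics/w1.png

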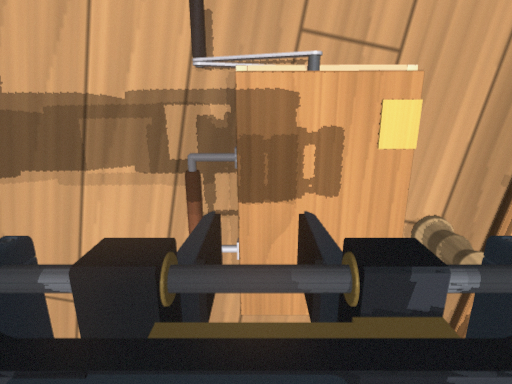

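Run:
```python
import cv2
a=cv2.imread('pics/w1.png')
cv2.imwrite('pics/w1a.png',cv2.resize(a[0:110,170:440],None,fx=2.9,fy=5,interpolation=cv2.INTER_CUBIC))
cv2.imwrite('pics/w1b.png',cv2.resize(a[140:260,170:260],None,fx=5,fy=5,interpolation=cv2.INTER_CUBIC))
```

```text
(no output)
```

View pics/w1a.png

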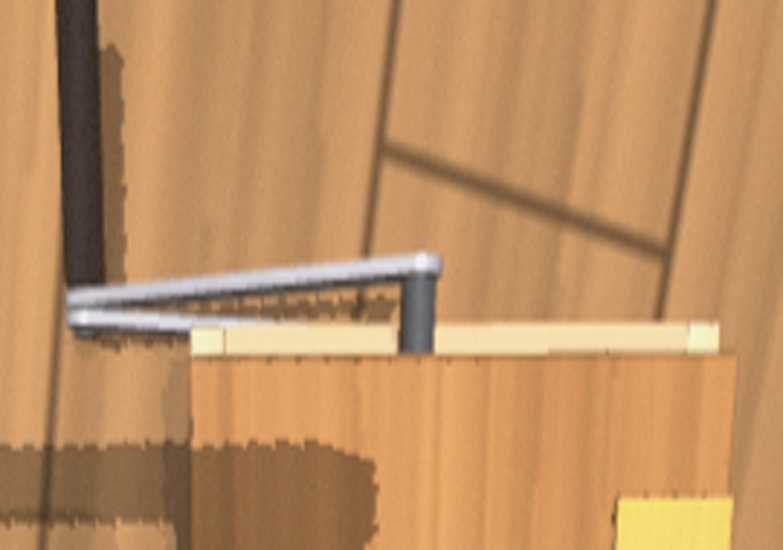

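View pics/w1b.png

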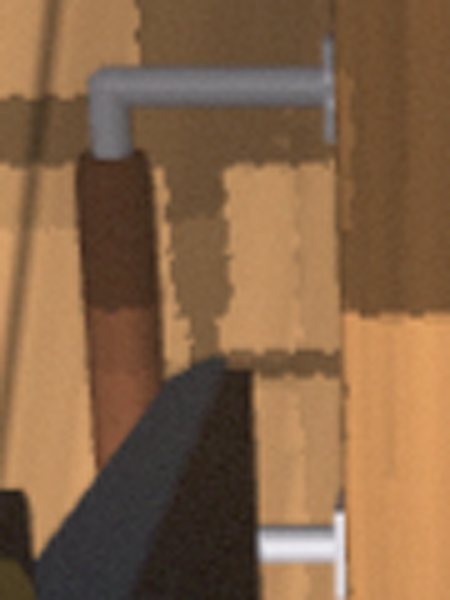

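Run:
```python
from h import *
z=load('pics/w1.npz')
F=ray(z,235.5,70.6,.116);B=ray(z,423.1,71,.116);Fm=ray(z,238,200,.116)
print(F,B,np.linalg.norm(F-B)); 
v=B-F; print('yaw from side edge',np.degrees(np.arctan2(v[1],v[0]))); v=F-Fm; print('yaw front edge',np.degrees(np.arctan2(-v[0],v[1])))
for uv in((192.1,170.2),(195,209.8)): print('handle',ray(z,*uv,.108+.0))
for h in (.055,.06,.068): print('knob',ray(z,199.3,56.6,h),ray(z,196.4,0,h))
a=np.radians(10.9);R=np.array([[np.cos(a),-np.sin(a)],[np.sin(a),np.cos(a)]])
print('center from F',F[:2]-R@[-.095,.143],'from B',B[:2]-R@[.095,.143])
W=cloud(z); print('depth lid',W[100,300],W[230,270],'handle',W[190,193],'knob',W[30,198],W[20,198],'table',W[100,50])
```

```text
[0.4556353  0.22405835 0.116     ] [0.63867733 0.25899418 0.116     ] 0.18634617340982207
yaw from side edge 10.805645814286827
yaw front edge 10.920323353246093
handle [0.42503797 0.11356917 0.108     ]
handle [0.43443133 0.06802981 0.108     ]
knob [0.40593358 0.2361138  0.055     ] [0.39472762 0.29334916 0.055     ]
knob [0.40696201 0.23561317 0.06      ] [0.39589983 0.29211421 0.06      ]
knob [0.4086075  0.23481215 0.068     ] [0.39777535 0.29013828 0.068     ]
center from F [0.57596203 0.10160232] from B [0.5724319  0.10061002]
depth lid [0.52491847 0.20889946 0.11597783] [0.52340368 0.06296141 0.11530461] handle [0.43061704 0.09402792 0.11731856] knob [0.40381887 0.26117348 0.06962359] [0.40273988 0.27071962 0.07082314] table [ 1.99444715e-01  1.47523194e-01 -7.60302799e-05]
```

Run:
```python
from plan import *
from rig import bot
s=bot.sense()
o,p,R=rows(s['ee_pos'],s['tool_rot'],[.4323,.0742,.190],Rdown(10.85),4,.5,0); show(o)
o,p,R=rows(p,R,[.4323,.0742,.113],Rdown(10.85),4,.5,1); show(o)
```

```text
[[0.5,[-19,8,27],[0,0,0]],[0.5,[-18,8,28],[0,0.001,0]],[0.5,[-19,8,27],[0,0,0]],[0.5,[-19,8,27],[0.001,0.001,0.001]]]
[[0.5,[0,-0.1,19.4],[0,0,0]],[0.5,[0.1,-0.1,19.3],[0,0,0]],[0.5,[0,-0.1,19.4],[0,0,0]],[0.5,[0.1,-0.1,19.4],[0,0,0]]]
```

Emit:
servo_tool(
  motion=[
    [0.5,[-19,8,27],[0,0,0]],
    [0.5,[-18,8,28],[0,0.001,0]],
    [0.5,[-19,8,27],[0,0,0]],
    [0.5,[-19,8,27],[0.001,0.001,0.001]],
    [0.5,[0,0,0],[0,0,0]],
  ],
)

```text
time: 2.5
ee_pos: [0.4273, 0.0716, 0.1879]
tool_rot: [[0.983, 0.184, -0.008], [0.184, -0.983, -0.001], [-0.008, -0.001, -1.0]]
ft_force: [0.4, -0.5, -0.6]
grip_width: 0.0457
```

```bash
python3 snap.py wrist w2
```

```text
2.5 [0.4273 0.0716 0.1879] [ 0.43 -0.55 -0.58] 0.04573400995182237
```

View pics/w2.png

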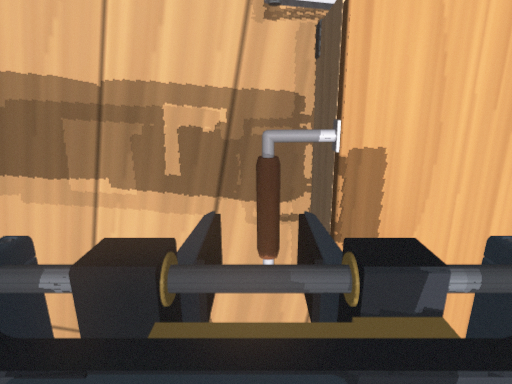

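Emit:
servo_tool(
  motion=[
    [0.5,[0,0,0],[0,0,0]],
  ],
)

```text
time: 2.65
ee_pos: [0.4346, 0.0739, 0.1926]
tool_rot: [[0.982, 0.186, 0.006], [0.186, -0.982, 0.002], [0.006, -0.001, -1.0]]
ft_force: [0.4, -0.2, 0.6]
grip_width: 0.0454
```

Run:
```python
from h import *
from plan import *
from rig import bot
z=load('pics/w2.npz')
for uv in((268,157),(268,258)): print(ray(z,*uv,.108))
s=bot.sense(); print(s['ee_pos'],s['tool_rot'][:,2])
o,p,R=rows(s['ee_pos'],s['tool_rot'],[.4323,.0742,.150],Rdown(10.85),4,.5,1); show(o)
```

```text
[0.42542217 0.11286604 0.108     ]
[0.4411244  0.03234821 0.108     ]
[0.43459853 0.07393691 0.19255591] [ 0.00574164  0.00194307 -0.99998163]
[[0.5,[-0.6,-0.2,10.6],[0,-0.002,0]],[0.5,[-0.6,-0.1,10.7],[0,-0.001,-0.001]],[0.5,[-0.6,-0.2,10.6],[0,-0.002,0]],[0.5,[-0.6,-0.2,10.6],[-0.001,-0.001,-0.001]]]
```

Emit:
servo_tool(
  motion=[
    [0.5,[0.5,0,12],[0,0,0]],
    [0.5,[0,0,20],[0,0,0]],
    [0.5,[0,0,20],[0,0,0]],
    [0.5,[0,0,15],[0,0,0]],
    [0.5,[0,0,10],[0,0,0]],
  ],
)

```text
time: 3.15
ee_pos: [0.4355, 0.0748, 0.1144]
tool_rot: [[0.982, 0.188, 0.005], [0.188, -0.982, 0.002], [0.005, -0.001, -1.0]]
ft_force: [0.0, 0.1, 0.5]
grip_width: 0.0458
```

Emit:
servo_tool(
  motion=[
    [0.5,[0,0,0],[0,0,0]],
    [0.5,[0,0,0],[0,0,0]],
  ],
)

```text
time: 3.35
ee_pos: [0.4348, 0.0746, 0.1148]
tool_rot: [[0.982, 0.188, 0.004], [0.188, -0.982, 0.002], [0.004, -0.001, -1.0]]
ft_force: [-0.4, 0.3, 0.3]
grip_width: 0.0455
```

```bash
python3 snap.py wrist w3
```

```text
3.35 [0.4348 0.0746 0.1148] [-0.38  0.27  0.28] 0.04549803024790363
```

View pics/w3.png

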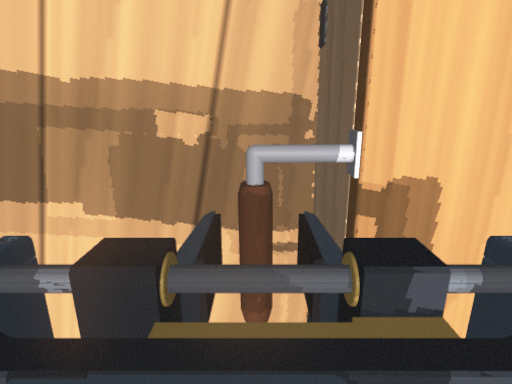

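Emit:
servo_tool(
  motion=[
    [0.3,[-1,0,0],[0,0,0]],
    [0.1,[0,0,0],[0,0,0]],
    [0.1,[0,0,0],[0,0,0]],
    [0.1,[0,0,0],[0,0,0]],
  ],
  newtons=15,
)

```text
time: 3.8
ee_pos: [0.4328, 0.0742, 0.1141]
tool_rot: [[0.982, 0.188, 0.003], [0.188, -0.982, 0.001], [0.003, -0.001, -1.0]]
ft_force: [0.1, -0.2, 0.2]
grip_width: 0.0179
```

Emit:
servo_tool(
  motion=[
    [0.1,[0,0,0],[0,0,0]],
    [0.1,[0,0,0],[0,0,0]],
  ],
)

```text
time: 4.0
ee_pos: [0.4328, 0.0742, 0.1141]
tool_rot: [[0.982, 0.188, 0.002], [0.188, -0.982, 0.001], [0.003, -0.001, -1.0]]
ft_force: [-0.7, 0.2, 2.6]
grip_width: 0.0174
```

Run:
```python
import numpy as np
r=np.hypot(.24,.008);a0=np.arctan2(.008,.24)
def pos(l): return np.array([-r*np.cos(a0+l),r*np.sin(a0+l)])*1000
l=[0,.015,.05,.1]+list(np.arange(.16,1.17,.06))+[1.2]
P=[0,0]; acc=pos(0)
for k,x in enumerate(l[1:]):
    d=np.round(pos(x)-acc,0); acc=acc+d
    print(f"[0.1,[{d[0]:.0f},0,{-d[1]:.0f}],[0,0,0]],", end='' if (k+1)%5 else f"  # {x:.3f}\n")
print(x,acc-pos(0))
```

```text
[0.1,[0,0,-4],[0,0,0]],[0.1,[1,0,-8],[0,0,0]],[0.1,[1,0,-12],[0,0,0]],[0.1,[2,0,-14],[0,0,0]],[0.1,[4,0,-14],[0,0,0]],  # 0.220
[0.1,[4,0,-14],[0,0,0]],[0.1,[4,0,-14],[0,0,0]],[0.1,[6,0,-13],[0,0,0]],[0.1,[6,0,-13],[0,0,0]],[0.1,[8,0,-12],[0,0,0]],  # 0.520
[0.1,[8,0,-12],[0,0,0]],[0.1,[8,0,-12],[0,0,0]],[0.1,[10,0,-11],[0,0,0]],[0.1,[10,0,-10],[0,0,0]],[0.1,[10,0,-10],[0,0,0]],  # 0.820
[0.1,[11,0,-9],[0,0,0]],[0.1,[12,0,-9],[0,0,0]],[0.1,[12,0,-7],[0,0,0]],[0.1,[13,0,-7],[0,0,0]],[0.1,[13,0,-7],[0,0,0]],  # 1.120
[0.1,[17,0,-7],[0,0,0]],1.2 [160. 219.]
```

Emit:
servo_tool(
  motion=[
    [0.1,[0,0,-4],[0,0,0]],
    [0.1,[1,0,-8],[0,0,0]],
    [0.1,[1,0,-12],[0,0,0]],
    [0.1,[2,0,-14],[0,0,0]],
    [0.1,[4,0,-14],[0,0,0]],
  ],
  newtons=25,
)

```text
time: 4.5
ee_pos: [0.4402, 0.0757, 0.1666]
tool_rot: [[0.982, 0.188, 0.001], [0.188, -0.982, 0.001], [0.002, -0.001, -1.0]]
ft_force: [2.6, 0.6, -4.4]
grip_width: 0.0176
```

Emit:
servo_tool(
  motion=[
    [0.1,[4,0,-14],[0,0,0]],
    [0.1,[4,0,-14],[0,0,0]],
    [0.1,[6,0,-13],[0,0,0]],
  ],
)

```text
time: 4.8
ee_pos: [0.4547, 0.0785, 0.2078]
tool_rot: [[0.982, 0.188, 0.004], [0.188, -0.982, 0.002], [0.004, -0.001, -1.0]]
ft_force: [4.9, 2.1, -7.4]
grip_width: 0.0176
```

Emit:
servo_tool(
  motion=[
    [0.1,[1,0,0],[0,0,0]],
    [0.1,[0,0,0],[0,0,0]],
  ],
)

```text
time: 5.0
ee_pos: [0.4542, 0.0784, 0.2065]
tool_rot: [[0.982, 0.188, 0.0], [0.188, -0.982, 0.001], [0.001, -0.001, -1.0]]
ft_force: [0.2, 1.2, -4.0]
grip_width: 0.017
```

Emit:
servo_tool(
  motion=[
    [0.1,[5,0,-12],[0,0,0]],
    [0.1,[7,0,-12],[0,0,0]],
    [0.1,[8,0,-12],[0,0,0]],
    [0.1,[8,0,-12],[0,0,0]],
    [0.1,[10,0,-11],[0,0,0]],
  ],
)

```text
time: 5.5
ee_pos: [0.4915, 0.0858, 0.265]
tool_rot: [[0.982, 0.188, -0.001], [0.188, -0.982, 0.002], [-0.001, -0.002, -1.0]]
ft_force: [-0.0, 1.7, -4.9]
grip_width: 0.0176
```

Emit:
servo_tool(
  motion=[
    [0.1,[10,0,-10],[0,0,0]],
    [0.1,[10,0,-10],[0,0,0]],
    [0.1,[11,0,-9],[0,0,0]],
    [0.1,[12,0,-9],[0,0,0]],
    [0.1,[8,0,-5],[0,0,0]],
  ],
)

```text
time: 6.0
ee_pos: [0.5416, 0.0956, 0.3086]
tool_rot: [[0.982, 0.188, -0.001], [0.188, -0.982, 0.002], [-0.001, -0.002, -1.0]]
ft_force: [-2.8, 2.2, -0.8]
grip_width: 0.0174
```

Emit:
servo_tool(
  motion=[
    [0.1,[0,0,0],[0,0,0]],
    [0.1,[0,0,0],[0,0,0]],
  ],
)

```text
time: 6.2
ee_pos: [0.5414, 0.0956, 0.3085]
tool_rot: [[0.982, 0.188, 0.0], [0.188, -0.982, 0.002], [0.001, -0.002, -1.0]]
ft_force: [-2.5, 3.6, -0.8]
grip_width: 0.0176
```

```bash
python3 snap.py side s2; python3 snap.py wrist w4
cat > ang.py <<'E'
import numpy as np
from rig import bot
s=bot.sense(); p=s['ee_pos']+s['tool_rot'][:,2]*.006
yaw=np.radians(10.86); ex=np.array([np.cos(yaw),np.sin(yaw)]); 
hng=np.array([.4328,.0742])+.240*ex
dx=(p[:2]-hng)@ex; dz=p[2]-.1; lat=(p[:2]-hng)@[-ex[1],ex[0]]
phi=np.arctan2(dz,-dx)
f=s['ft_force']; fx=f[:2]@ex; fz=f[2]
print('t',round(s['time'],2),'lid',round(phi-.0333,4),'r',round(np.hypot(dx,dz),4),'lat',round(lat,4),'Ftan',round(fx*np.sin(phi)+fz*np.cos(phi),2),'Frad_in',round(fx*np.cos(phi)-fz*np.sin(phi),2),'w',round(s['grip_width'],4))
E
python3 ang.py
```

```text
6.2 [0.5414 0.0956 0.3085] [-2.5   3.61 -0.84] 0.017614255882197737
6.25 [0.5413 0.0955 0.3085] [-2.16  4.49 -1.25] 0.017365361048446222
t 6.3 lid 0.9689 r 0.2403 lat 0.0005 Ftan -2.03 Frad_in 1.19 w 0.0174
```

View pics/s2.png

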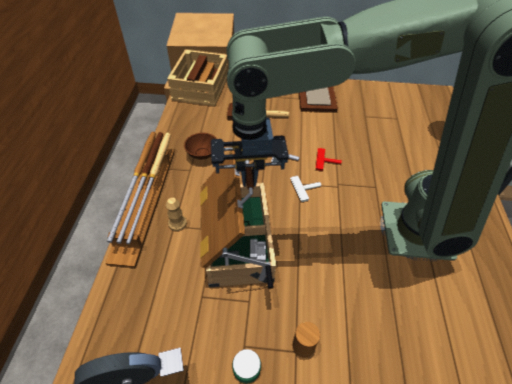

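View pics/w4.png

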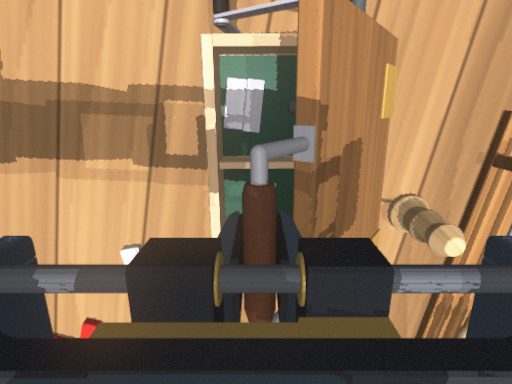

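Emit:
servo_tool(
  motion=[
    [0.1,[8.3,-1,-4.9],[0,0,0]],
    [0.1,[8.5,0,-4.8],[0,0,0]],
    [0.1,[8.6,0,-4.3],[0,0,0]],
    [0.1,[8.7,0,-3.9],[0,0,0]],
    [0.1,[8.9,0,-3.7],[0,0,0]],
  ],
)

```text
time: 6.8
ee_pos: [0.5853, 0.1042, 0.331]
tool_rot: [[0.982, 0.188, 0.002], [0.188, -0.982, 0.001], [0.002, -0.001, -1.0]]
ft_force: [-0.8, 3.0, -4.6]
grip_width: 0.0174
```

Emit:
servo_tool(
  motion=[
    [0.1,[6.7,0,-2.5],[0,0,0]],
    [0.1,[0,0,0],[0,0,0]],
  ],
)

```text
time: 7.0
ee_pos: [0.5921, 0.1056, 0.3335]
tool_rot: [[0.982, 0.188, 0.003], [0.188, -0.982, 0.002], [0.003, -0.001, -1.0]]
ft_force: [-0.2, 2.4, -2.5]
grip_width: 0.0172
```

```bash
python3 ang.py
```

```text
t 7.0 lid 1.2088 r 0.2404 lat 0.0008 Ftan -0.53 Frad_in 2.42 w 0.0172
```

Emit:
servo_tool(
  motion=[
    [0.1,[4.6,-0.5,-1.5],[0,0,0]],
    [0.1,[4.6,0,-1.4],[0,0,0]],
    [0.1,[0,0,0],[0,0,0]],
  ],
)

```text
time: 7.3
ee_pos: [0.6004, 0.1072, 0.3362]
tool_rot: [[0.982, 0.188, 0.003], [0.188, -0.982, 0.001], [0.003, -0.0, -1.0]]
ft_force: [1.1, 1.0, -3.9]
grip_width: 0.0169
```

```bash
python3 ang.py
```

```text
t 7.3 lid 1.2457 r 0.2403 lat 0.0009 Ftan 0.07 Frad_in 4.05 w 0.0169
```

Emit:
servo_tool(
  motion=[
    [0.1,[2.3,0,-0.6],[0,0,0]],
    [0.1,[2.3,0,-0.6],[0,0,0]],
  ],
)

```text
time: 7.5
ee_pos: [0.6042, 0.108, 0.3373]
tool_rot: [[0.982, 0.188, 0.001], [0.188, -0.982, 0.0], [0.002, -0.0, -1.0]]
ft_force: [0.3, -0.2, -4.5]
grip_width: 0.0175
```

```bash
python3 ang.py
```

```text
t 7.5 lid 1.2624 r 0.2404 lat 0.0009 Ftan -1.03 Frad_in 4.41 w 0.0175
```

Emit:
servo_tool(
  motion=[
    [0.1,[2,0,-0.4],[0,0,0]],
    [0.1,[1,0,-0.2],[0,0,0]],
  ],
)

```text
time: 7.7
ee_pos: [0.6074, 0.1086, 0.3382]
tool_rot: [[0.982, 0.188, 0.002], [0.188, -0.982, 0.001], [0.002, -0.0, -1.0]]
ft_force: [0.5, -0.9, -3.8]
grip_width: 0.0178
```

```bash
python3 ang.py
```

```text
t 7.7 lid 1.2765 r 0.2404 lat 0.0009 Ftan -0.68 Frad_in 3.72 w 0.0178
```

Emit:
servo_tool(
  motion=[
    [0.1,[2,0,-0.4],[0,0,0]],
    [0.1,[1,0,-0.2],[0,0,0]],
  ],
)

```text
time: 7.9
ee_pos: [0.6104, 0.1092, 0.339]
tool_rot: [[0.982, 0.188, 0.002], [0.188, -0.982, 0.001], [0.003, -0.0, -1.0]]
ft_force: [0.2, -1.5, -2.2]
grip_width: 0.017
```

```bash
python3 ang.py
```

```text
t 7.9 lid 1.2895 r 0.2403 lat 0.0009 Ftan -0.59 Frad_in 2.15 w 0.017
```

Emit:
servo_tool(
  motion=[
    [0.1,[2,0,-0.4],[0,0,0]],
    [0.1,[1,0,-0.2],[0,0,0]],
  ],
)

```text
time: 8.1
ee_pos: [0.6133, 0.1098, 0.3397]
tool_rot: [[0.982, 0.188, 0.003], [0.188, -0.982, 0.001], [0.003, -0.0, -1.0]]
ft_force: [0.3, -1.0, -1.3]
grip_width: 0.0171
```

```bash
python3 ang.py
```

```text
t 8.1 lid 1.3025 r 0.2403 lat 0.001 Ftan -0.17 Frad_in 1.32 w 0.0171
```

Emit:
servo_tool(
  motion=[
    [0.1,[1.5,0,-0.4],[0,0,0]],
    [0.1,[1,0,-0.2],[0,0,0]],
  ],
)

```text
time: 8.3
ee_pos: [0.6157, 0.1103, 0.3403]
tool_rot: [[0.982, 0.188, 0.003], [0.188, -0.982, 0.001], [0.003, -0.0, -1.0]]
ft_force: [-0.6, -1.6, -0.6]
grip_width: 0.0171
```

```bash
python3 ang.py
```

```text
t 8.3 lid 1.3129 r 0.2403 lat 0.001 Ftan -0.95 Frad_in 0.37 w 0.0171
```

Emit:
servo_tool(
  motion=[
    [0.1,[1.5,0,-0.4],[0,0,0]],
    [0.1,[1,0,-0.2],[0,0,0]],
  ],
)

```text
time: 8.5
ee_pos: [0.6182, 0.1108, 0.3409]
tool_rot: [[0.982, 0.188, 0.003], [0.188, -0.982, 0.001], [0.003, -0.0, -1.0]]
ft_force: [-0.3, -1.8, 1.1]
grip_width: 0.0174
```

```bash
python3 ang.py
```

```text
t 8.5 lid 1.3236 r 0.2403 lat 0.001 Ftan -0.37 Frad_in -1.22 w 0.0174
```

Emit:
servo_tool(
  motion=[
    [0.1,[1.5,0,-0.3],[0,0,0]],
    [0.1,[1,0,-0.2],[0,0,0]],
  ],
)

```text
time: 8.7
ee_pos: [0.6207, 0.1113, 0.3413]
tool_rot: [[0.982, 0.188, 0.003], [0.188, -0.982, 0.001], [0.003, -0.0, -1.0]]
ft_force: [0.5, -3.3, 0.8]
grip_width: 0.0174
```

```bash
python3 ang.py; python3 snap.py side s3; python3 snap.py wrist w5
python3 - <<'E'
import cv2
a=cv2.imread('pics/s3.png')[160:300,190:310]
cv2.imwrite('pics/s3c.png',cv2.resize(a,None,fx=4,fy=4,interpolation=cv2.INTER_CUBIC))
E
```

```text
t 8.7 lid 1.3343 r 0.2403 lat 0.001 Ftan 0.07 Frad_in -0.76 w 0.0174
8.7 [0.6207 0.1113 0.3413] [ 0.54 -3.27  0.75] 0.017385925168360003
8.75 [0.6208 0.1113 0.3414] [ 0.66 -2.88  1.95] 0.017476214836828104
```

View pics/s3c.png

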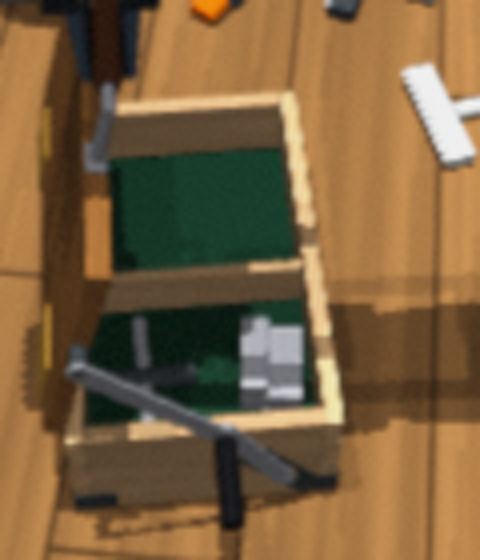

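View pics/w5.png

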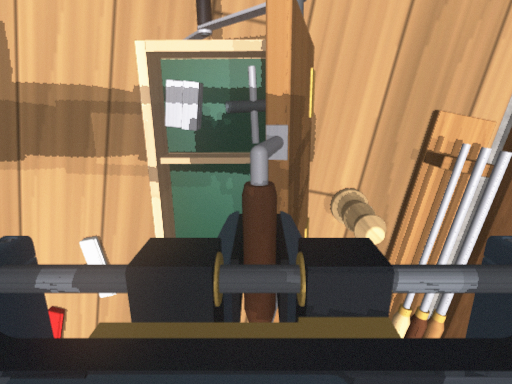

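Emit:
servo_tool(
  motion=[
    [0.1,[1,0.4,-0.1],[0,0,0]],
    [0.1,[1,0.3,-0.1],[0,0,0]],
  ],
)

```text
time: 9.0
ee_pos: [0.6225, 0.1116, 0.3417]
tool_rot: [[0.982, 0.188, 0.002], [0.188, -0.982, 0.002], [0.003, -0.002, -1.0]]
ft_force: [-1.2, -1.4, 3.3]
grip_width: 0.0172
```

```bash
python3 ang.py
```

```text
t 9.0 lid 1.3422 r 0.2403 lat 0.001 Ftan -0.74 Frad_in -3.53 w 0.0172
```

Emit:
servo_tool(
  motion=[
    [0.1,[1,0,-0.1],[0,0,0]],
    [0.1,[1,0,-0.1],[0,0,0]],
  ],
)

```text
time: 9.2
ee_pos: [0.6247, 0.112, 0.3421]
tool_rot: [[0.982, 0.188, 0.003], [0.188, -0.982, 0.002], [0.004, -0.002, -1.0]]
ft_force: [-0.9, -0.3, 5.3]
grip_width: 0.0177
```

```bash
python3 ang.py
```

```text
t 9.2 lid 1.3519 r 0.2403 lat 0.001 Ftan 0.06 Frad_in -5.38 w 0.0177
```

Emit:
servo_tool(
  motion=[
    [0.1,[1,0,-0.1],[0,0,0]],
    [0.1,[0.5,0,-0.1],[0,0,0]],
  ],
)

```text
time: 9.4
ee_pos: [0.6247, 0.112, 0.3421]
tool_rot: [[0.982, 0.188, -0.001], [0.188, -0.982, 0.002], [-0.001, -0.002, -1.0]]
ft_force: [-4.8, -1.7, 5.6]
grip_width: 0.0174
```

```bash
python3 ang.py
```

```text
t 9.4 lid 1.3517 r 0.2402 lat 0.001 Ftan -3.94 Frad_in -6.47 w 0.0174
```

Emit:
servo_tool(
  motion=[
    [0.1,[0.6,0,-0.6],[0,0,0]],
    [0.1,[0,0,0],[0,0,0]],
  ],
)

```text
time: 9.6
ee_pos: [0.6252, 0.1121, 0.3422]
tool_rot: [[0.982, 0.188, -0.002], [0.188, -0.982, 0.001], [-0.001, -0.002, -1.0]]
ft_force: [-5.8, -0.3, 5.2]
grip_width: 0.0175
```

```bash
python3 ang.py; python3 snap.py side s4
```

```text
t 9.6 lid 1.3536 r 0.2403 lat 0.001 Ftan -4.69 Frad_in -6.2 w 0.0175
9.6 [0.6252 0.1121 0.3422] [-5.79 -0.32  5.24] 0.017472220134879028
```

Emit:
servo_tool(
  motion=[
    [0.1,[-1,0,0],[0,0,0]],
    [0.1,[-1,0,0],[0,0,0]],
    [0.1,[-0.6,0,0],[0,0,0]],
    [0.1,[0,0,0],[0,0,0]],
  ],
)

```text
time: 10.05
ee_pos: [0.6239, 0.1118, 0.342]
tool_rot: [[0.982, 0.188, 0.001], [0.188, -0.982, 0.002], [0.002, -0.002, -1.0]]
ft_force: [-2.1, 1.0, 3.1]
grip_width: 0.0172
```

```bash
python3 ang.py; python3 snap.py side s5
python3 - <<'E'
import cv2
a=cv2.imread('pics/s4.png')[210:300,190:310];b=cv2.imread('pics/s5.png')[210:300,190:310]
cv2.imwrite('pics/s45.png',cv2.hconcat([cv2.resize(x,None,fx=3.3,fy=6,interpolation=cv2.INTER_CUBIC) for x in(a,b)]))
E
```

```text
t 10.05 lid 1.3481 r 0.2403 lat 0.0009 Ftan -1.27 Frad_in -3.35 w 0.0172
10.05 [0.6239 0.1118 0.342 ] [-2.1   1.    3.05] 0.017249709179839576
```

View pics/s45.png

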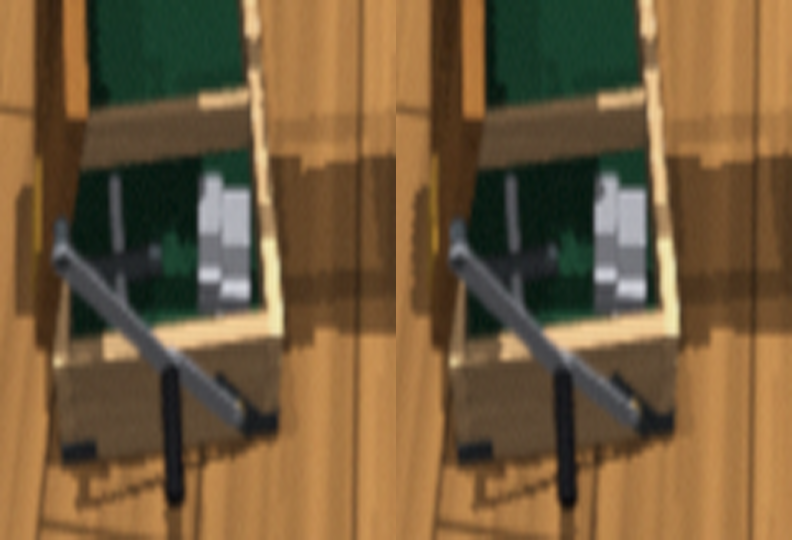

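Emit:
servo_tool(
  motion=[
    [0.1,[-1,0,0],[0,0,0]],
    [0.1,[-1,0,0],[0,0,0]],
    [0.1,[0,0,0],[0,0,0]],
  ],
)

```text
time: 10.4
ee_pos: [0.6229, 0.1116, 0.3418]
tool_rot: [[0.982, 0.188, 0.004], [0.188, -0.982, 0.002], [0.004, -0.002, -1.0]]
ft_force: [1.7, 2.5, -1.0]
grip_width: 0.0176
```

```bash
python3 ang.py; python3 snap.py side s6; python3 snap.py scene c6;  python3 - <<'E'
import cv2
a=cv2.imread('pics/s5.png')[210:300,190:310];b=cv2.imread('pics/s6.png')[210:300,190:310]
cv2.imwrite('pics/s56.png',cv2.hconcat([cv2.resize(x,None,fx=3.3,fy=6,interpolation=cv2.INTER_CUBIC) for x in(a,b)]))
E
```

```text
t 10.4 lid 1.344 r 0.2403 lat 0.0009 Ftan 1.95 Frad_in 1.38 w 0.0176
10.4 [0.6229 0.1116 0.3418] [ 1.74  2.51 -0.98] 0.017581725708731007
10.45 [0.6228 0.1116 0.3418] [ 2.75  3.27 -1.23] 0.016838931817585563
```

View pics/s56.png

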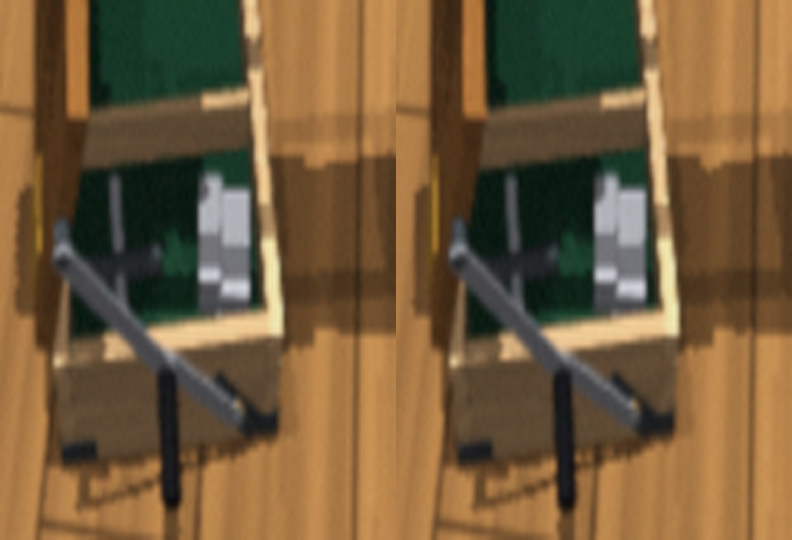

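View pics/c6.png

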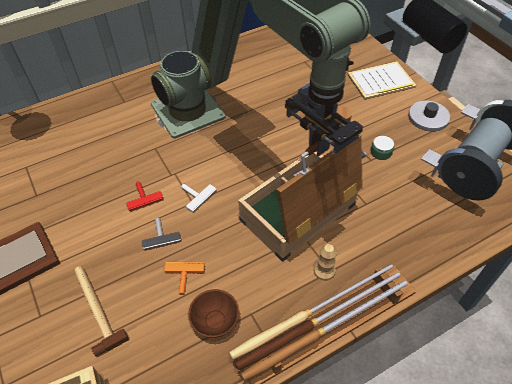

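Emit:
servo_tool(
  motion=[
    [0.1,[0.7,0,0],[0,0,0]],
    [0.25,[0,0,0],[0,0,0]],
    [0.4,[0,0,0],[0,0,0]],
    [0.5,[0,0,0],[0,0,0]],
    [0.5,[0,0,0],[0,0,0]],
  ],
)

```text
time: 11.0
ee_pos: [0.6226, 0.1107, 0.3422]
tool_rot: [[0.982, 0.188, 0.001], [0.188, -0.982, 0.001], [0.002, -0.0, -1.0]]
ft_force: [-0.3, 0.7, 0.5]
grip_width: 0.0437
```

```bash
python3 ang.py; python3 snap.py side s7;python3 snap.py wrist w7;  python3 - <<'E'
import cv2
a=cv2.imread('pics/s7.png')[180:300,190:310];b=cv2.imread('pics/w7.png')
cv2.imwrite('pics/s7c.png',cv2.hconcat([cv2.resize(x,(396,540),interpolation=cv2.INTER_CUBIC) for x in(a,b)]))
E
```

```text
t 11.0 lid 1.3421 r 0.2408 lat 0.0001 Ftan -0.06 Frad_in -0.56 w 0.0437
11.0 [0.6226 0.1107 0.3422] [-0.3   0.67  0.54] 0.04368626313021847
11.05 [0.6226 0.1108 0.3422] [-0.31 -0.36  0.54] 0.04465587050190781
```

View pics/s7c.png

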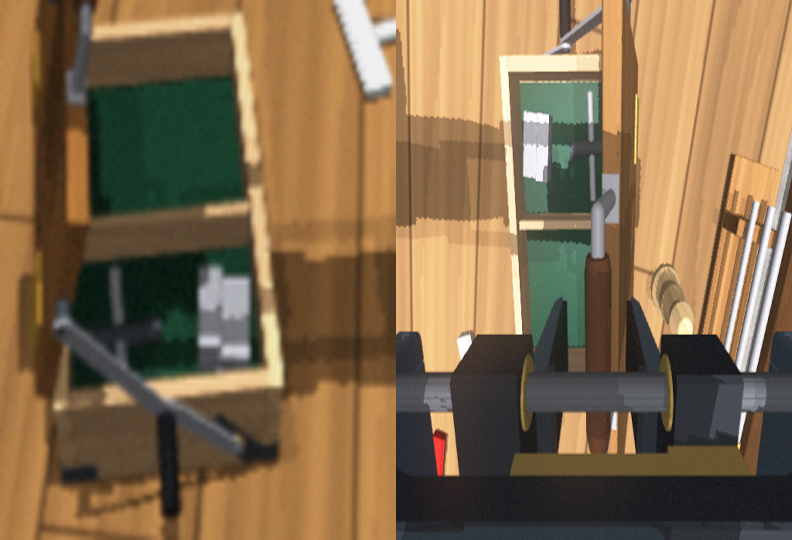

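Emit:
servo_tool(
  motion=[
    [0.5,[0,0,-10],[0,0,0]],
    [0.5,[0,0,-20],[0,0,0]],
    [0.5,[0,0,-25],[0,0,0]],
    [0.5,[-15,0,-20],[0,0,0]],
    [0.5,[-30,0,-5],[0,0,0]],
  ],
)

```text
time: 11.6
ee_pos: [0.5798, 0.1028, 0.4243]
tool_rot: [[0.982, 0.188, 0.006], [0.188, -0.982, 0.002], [0.007, -0.001, -1.0]]
ft_force: [0.0, 0.0, 1.0]
grip_width: 0.0458
```

```bash
python3 - <<'E'
from h import *
for n,box in(("scene",(136,212,186,254)),("side",(268,140,302,168))):
    z=load(f"pics/{n}0.npz"); im=z['im']; hsv=cv2.cvtColor(im,cv2.COLOR_RGB2HSV)
    m=np.zeros(im.shape[:2],np.uint8); x0,y0,x1,y1=box
    m[y0:y1,x0:x1]=(hsv[y0:y1,x0:x1,1]<95)
    n_,lab,st,ce=cv2.connectedComponentsWithStats(m); i=1+np.argmax(st[1:,4]); mm=lab==i
    v,u=np.nonzero(mm); P=np.array([ray(z,a,b,.012)[:2] for a,b in zip(u,v)])*1000
    r=cv2.minAreaRect(P.astype(np.float32)); print(n,st[i],r,P.mean(0))
    # long axis by bar: pca
    c=P-P.mean(0); w,V=np.linalg.eigh(c.T@c); bx=V[:,1]; px=V[:,0]; print('bar dir',np.degrees(np.arctan2(bx[1],bx[0])))
    s=c@px; print('skew',(s**3).mean(), 'short dir',np.degrees(np.arctan2(px[1],px[0])), s.min(),s.max())
E
python3 - <<'E'
from rig import bot
s=bot.sense(); print(s['ee_pos'],s['joint_pos'].round(1))
E
```

```text
scene [142 218  39  32 472] ((437.21331787109375, -290.26251220703125), (109.9832534790039, 98.27349853515625), 75.30634307861328) [ 458.23490459 -295.80012094]
bar dir 76.75172828597077
skew 17491.078805792804 short dir 166.75172828597076 -27.71319790147911 70.9189209302537
side [271 143  29  22 259] ((459.6457824707031, -282.37432861328125), (100.50906372070312, 112.02369689941406), 40.596435546875) [ 455.4183728 -286.7196434]
bar dir 78.82174280985451
skew 17617.098069732907 short dir 168.8217428098545 -33.202109190349 66.46601359441586
[0.57984139 0.10280099 0.42432129] [ 8.9 16.7 66.1  0.  96.9 -1.9]
```

Run:
```python
from plan import *
from rig import bot
s=bot.sense()
R=Rdown(10.85)
o,p,R=rows([.5785,.1025,.4225],R,[.437,-.287,.25],Rdown(77.),12,.5,0); show(o);print(p)
```

```text
[[0.5,[-18,30,14],[0,0,-0.096]],[0.5,[-20,28,15],[0,0,-0.096]],[0.5,[-23,25,14],[0,0,-0.096]],[0.5,[-25,24,14],[0,0,-0.096]],[0.5,[-28,20,15],[0,0,-0.096]]]
[[0.5,[-29,19,14],[0,0,-0.096]],[0.5,[-31,15,15],[0,0,-0.096]],[0.5,[-33,12,14],[0,0,-0.097]],[0.5,[-33,9,14],[0,0,-0.096]],[0.5,[-34,6,15],[0,0,-0.097]]]
[[0.5,[-34,2,14],[0,0,-0.096]],[0.5,[-35,-1,14],[0,0,-0.097]]]
[ 0.43669052 -0.28689057  0.2505    ]
```

Emit:
servo_tool(
  motion=[
    [0.5,[-18,30,14],[0,0,-0.096]],
    [0.5,[-20,28,15],[0,0,-0.096]],
    [0.5,[-23,25,14],[0,0,-0.096]],
    [0.5,[-25,24,14],[0,0,-0.096]],
    [0.5,[-28,20,15],[0,0,-0.096]],
  ],
)

```text
time: 12.1
ee_pos: [0.5188, -0.0604, 0.3504]
tool_rot: [[0.782, 0.623, 0.004], [0.623, -0.782, 0.001], [0.003, 0.002, -1.0]]
ft_force: [0.3, -0.4, -0.7]
grip_width: 0.0458
```

Emit:
servo_tool(
  motion=[
    [0.5,[-29,19,14],[0,0,-0.096]],
    [0.5,[-31,15,15],[0,0,-0.096]],
    [0.5,[-33,12,14],[0,0,-0.097]],
    [0.5,[-33,9,14],[0,0,-0.096]],
    [0.5,[-34,6,15],[0,0,-0.097]],
  ],
)

```text
time: 12.6
ee_pos: [0.4605, -0.2232, 0.2781]
tool_rot: [[0.404, 0.915, 0.003], [0.915, -0.404, 0.0], [0.002, 0.003, -1.0]]
ft_force: [0.7, 0.7, -0.3]
grip_width: 0.0454
```

Emit:
servo_tool(
  motion=[
    [0.5,[-34,2,14],[0,0,-0.096]],
    [0.5,[-20,-1,14],[0,0,-0.097]],
    [0.5,[-15,0,0],[0,0,0]],
    [0.5,[0,0,0],[0,0,0]],
    [0.5,[0,0,0],[0,0,0]],
  ],
)

```text
time: 13.1
ee_pos: [0.4389, -0.2868, 0.2505]
tool_rot: [[0.226, 0.974, 0.004], [0.974, -0.226, 0.001], [0.002, 0.003, -1.0]]
ft_force: [0.4, 0.8, 0.1]
grip_width: 0.0459
```

```bash
python3 snap.py wrist w8; python3 snap.py side s8
```

```text
13.1 [ 0.4389 -0.2868  0.2505] [0.43 0.78 0.07] 0.04587476606177116
13.15 [ 0.4389 -0.2865  0.2504] [ 0.31  0.5  -0.88] 0.045979241581698325
```

View pics/w8.png

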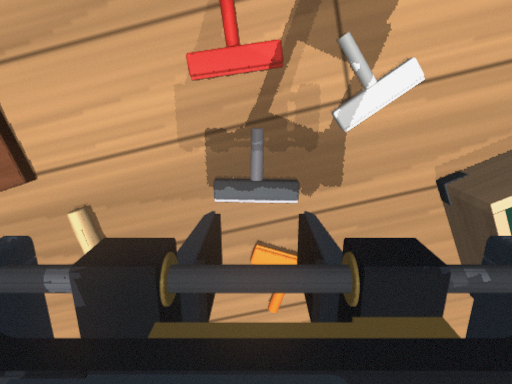

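View pics/s8.png

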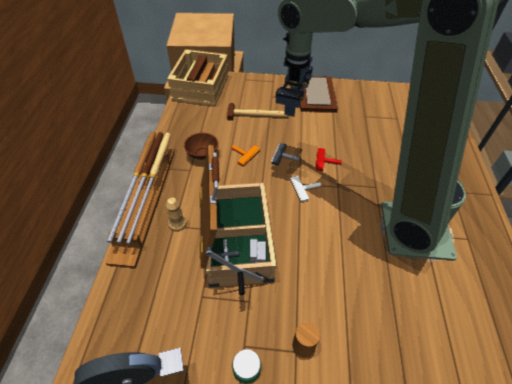

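Run:
```python
from h import *
from plan import *
from rig import bot
z=load('pics/w8.npz'); im=z['im']
cv2.imwrite('pics/w8c.png',cv2.resize(im[115:215,200:315,::-1],None,fx=6,fy=6,interpolation=cv2.INTER_CUBIC))
hsv=cv2.cvtColor(im,cv2.COLOR_RGB2HSV)
for v in (135,145,155,165,172):
    g=np.nonzero(hsv[v,235:280,1]<90)[0]+235; print(v,g.min(),g.max(), g.mean())
for v in(184,190,196):
    g=np.nonzero(hsv[v,200:320,1]<90)[0]+200; print(v,g.min(),g.max(), g.mean())
tip=ray(z,258,128,.012); j=ray(z,257,179,.016); print(tip,j,np.linalg.norm((tip-j)[:2]))
```

```text
135 251 263 257.0
145 251 263 257.0
155 250 262 256.0
165 250 262 256.0
172 250 262 256.0
184 214 298 256.0
190 214 298 256.0
196 214 298 256.0
[ 0.39082626 -0.27604546  0.012     ] [ 0.45181563 -0.29161824  0.016     ] 0.06294611968982099
```

View pics/w8c.png

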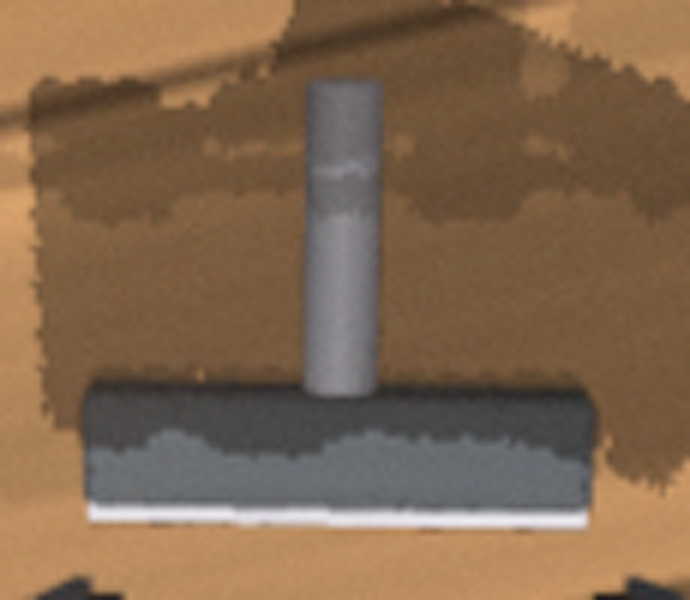

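Emit:
servo_tool(
  motion=[
    [0.5,[-0.5,-2,25],[0,0,0.01]],
    [0.5,[-0.5,-2,45],[0,0,0.01]],
    [0.5,[-0.5,-2,45],[0,0,0]],
    [0.5,[0,0,30],[0,0,0]],
    [0.5,[0,0,10],[0,0,0]],
  ],
)

```text
time: 13.7
ee_pos: [0.4312, -0.2848, 0.092]
tool_rot: [[0.243, 0.97, -0.002], [0.97, -0.243, 0.004], [0.004, -0.003, -1.0]]
ft_force: [-0.1, -0.0, -0.6]
grip_width: 0.0455
```

Emit:
servo_tool(
  motion=[
    [0.5,[0,0,0],[0,0,0]],
    [0.5,[0,0,0],[0,0,0]],
    [0.5,[0,0,0],[0,0,0]],
  ],
)

```text
time: 14.0
ee_pos: [0.4336, -0.2874, 0.0962]
tool_rot: [[0.244, 0.97, 0.005], [0.97, -0.244, -0.001], [0.0, 0.005, -1.0]]
ft_force: [0.5, 0.4, -0.2]
grip_width: 0.0454
```

```bash
python3 snap.py wrist w9
```

```text
14.0 [ 0.4336 -0.2874  0.0962] [ 0.52  0.35 -0.16] 0.04535354426710002
```

View pics/w9.png

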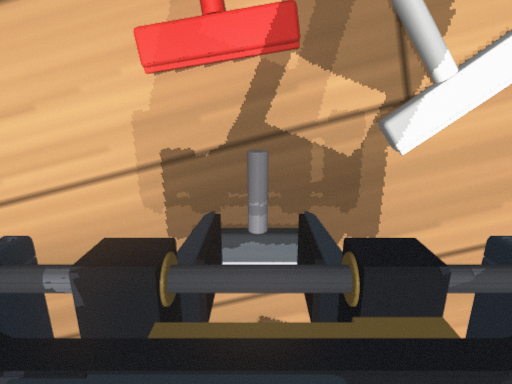

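Run:
```python
from h import *
z=load('pics/w9.npz'); t=ray(z,258,152,.012); j=ray(z,258,230,.016); print(t,j,np.linalg.norm((t-j)[:2])); d=(j-t)[:2]; print(np.degrees(np.arctan2(d[1],d[0])))
x=z['T'].T@(j-z['p']); print('junction in tool',x)
```

```text
[ 0.39180267 -0.2771642   0.012     ] [ 0.4508973  -0.29213001  0.016     ] 0.06096023771865515
-14.211456024275547
junction in tool [-0.00039504  0.01755156  0.08032305]
```

Emit:
servo_tool(
  motion=[
    [0.5,[0,0,15],[0,0,0]],
    [0.5,[0,0,20],[0,0,0]],
    [0.5,[0,0,18],[0,0,0]],
    [0.5,[0,0,10],[0,0,0]],
    [0.5,[0,0,3],[0,0,0]],
  ],
)

```text
time: 14.55
ee_pos: [0.4323, -0.2867, 0.0281]
tool_rot: [[0.244, 0.97, 0.001], [0.97, -0.244, 0.002], [0.002, 0.001, -1.0]]
ft_force: [-0.5, 0.5, -0.5]
grip_width: 0.0455
```

Emit:
servo_tool(
  motion=[
    [0.5,[0,0,2],[0,0,0]],
    [0.5,[0,0,0],[0,0,0]],
    [0.5,[0,0,0],[0,0,0]],
  ],
)

```text
time: 14.85
ee_pos: [0.4328, -0.287, 0.027]
tool_rot: [[0.244, 0.97, 0.003], [0.97, -0.244, 0.0], [0.001, 0.003, -1.0]]
ft_force: [-0.0, 0.6, 0.6]
grip_width: 0.0454
```

Emit:
servo_tool(
  motion=[
    [0.3,[0,0,0],[0,0,0]],
    [0.0,[0,0,0],[0,0,0]],
    [0.0,[0,0,0],[0,0,0]],
    [0.0,[0,0,0],[0,0,0]],
    [0.0,[0,0,0],[0,0,0]],
  ],
  newtons=40,
)

```text
time: 15.35
ee_pos: [0.4324, -0.2869, 0.0265]
tool_rot: [[0.244, 0.97, 0.002], [0.97, -0.244, 0.001], [0.001, 0.002, -1.0]]
ft_force: [-0.6, -1.2, 1.6]
grip_width: 0.0151
```

Emit:
servo_tool(
  motion=[
    [0.0,[0,0,0],[0,0,0]],
    [0.0,[0,0,-5],[0,0,0]],
    [0.0,[0,0,-10],[0,0,0]],
    [0.0,[0,0,-20],[0,0,0]],
    [0.0,[0,0,-20],[0,0,0]],
  ],
)

```text
time: 15.85
ee_pos: [0.4318, -0.2863, 0.082]
tool_rot: [[0.244, 0.97, 0.001], [0.97, -0.244, 0.002], [0.002, 0.0, -1.0]]
ft_force: [-0.6, -0.1, -2.6]
grip_width: 0.0153
```

```bash
python3 snap.py wrist w10
python3 - <<'E'
from plan import *
from rig import bot
s=bot.sense(); print(s['moment'],s['joint_pos'].round(1))
yaw=np.radians(10.86);c=np.array([.5747,.1017])
tgt=c+np.array([[np.cos(yaw),-np.sin(yaw)],[np.sin(yaw),np.cos(yaw)]])@[-.026,-.067]
print(tgt)
R=Rdown(75.9)
o,p,R=rows(s['ee_pos'],R,[*tgt,.30],Rdown(100.86),11,0,0); show(o);print(p)
E
```

```text
15.85 [ 0.4318 -0.2863  0.082 ] [-0.58 -0.15 -2.56] 0.015251873969488006
[ 0.00407069 -0.13682913  0.0304893 ] [ -34.9   21.9  109.2    0.2   48.5 -110.9]
[0.56178911 0.03100128]
[[0,[31,4,-20],[0,0,-0.04]],[0,[31,6,-19],[0,0,-0.04]],[0,[30,6,-20],[0,0,-0.04]],[0,[30,8,-19],[0,0,-0.039]],[0,[30,9,-20],[0,0,-0.04]]]
[[0,[30,11,-19],[0,0,-0.039]],[0,[29,11,-20],[0,0,-0.04]],[0,[28,13,-19],[0,0,-0.039]],[0,[28,13,-20],[0,0,-0.04]],[0,[28,15,-19],[0,0,-0.039]]]
[[0,[27,16,-20],[0,0,-0.04]]]
[0.56185369 0.03123264 0.30035192]
```

View pics/w10.png

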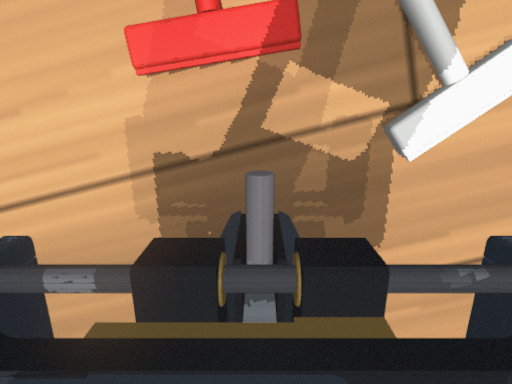

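Run:
```python
from h import *
z=load('pics/w10.npz'); W=cloud(z)
for v in range(176,330,12):
    P=W[v,260]; print(v,z['d'][v,260].round(4),((P-z['p'])@z['T']).round(4))
```

```text
176 0.1614 [ 0.001  -0.0415  0.0121]
188 0.1616 [ 0.001  -0.0354  0.0106]
200 0.1636 [ 0.001  -0.0288  0.0108]
212 0.1651 [ 0.001  -0.0222  0.0104]
224 0.1666 [ 0.001  -0.0155  0.0101]
236 0.1689 [ 0.001  -0.0083  0.0105]
248 0.1702 [ 0.001  -0.0014  0.0099]
260 0.1734 [0.001  0.0065 0.0109]
272 0.0857 [ 0.0008 -0.0327 -0.0691]
284 0.0855 [ 0.0008 -0.0296 -0.0702]
296 0.1808 [0.001  0.0303 0.0119]
308 0.1814 [0.001  0.0375 0.0105]
320 0.1833 [0.001  0.0455 0.0102]
```

Emit:
servo_tool(
  motion=[
    [0,[15,2,-20],[0,0,-0.04]],
    [0,[31,6,-20],[0,0,-0.04]],
    [0,[31,6,-20],[0,0,-0.04]],
    [0,[30,8,-20],[0,0,-0.04]],
    [0,[30,9,-20],[0,0,-0.04]],
  ],
)

```text
time: 16.4
ee_pos: [0.4841, -0.1549, 0.1822]
tool_rot: [[0.045, 0.999, 0.001], [0.999, -0.045, 0.002], [0.002, 0.001, -1.0]]
ft_force: [0.3, -0.7, -3.2]
grip_width: 0.0151
```

Emit:
servo_tool(
  motion=[
    [0,[30,11,-20],[0,0,-0.04]],
    [0,[30,11,-20],[0,0,-0.04]],
    [0,[30,13,-20],[0,0,-0.04]],
    [0,[28,13,-20],[0,0,-0.04]],
    [0,[28,15,-20],[0,0,-0.04]],
  ],
)

```text
time: 16.9
ee_pos: [0.542, -0.0068, 0.2824]
tool_rot: [[-0.154, 0.988, 0.001], [0.988, 0.154, 0.001], [0.001, 0.001, -1.0]]
ft_force: [1.0, 0.5, -3.2]
grip_width: 0.0151
```

Run:
```python
from plan import *
from rig import bot
s=bot.sense(); print(s['ee_pos'],s['qd'].round(1))
o,p,R=rows(s['ee_pos'],s['tool_rot'],[.5618,.0310,.27],Rdown(100.86),3,0,0); show(o);print(p)
```

```text
[ 0.54202919 -0.00678465  0.28241045] [ 32.1   3.9 -34.1  -0.1  29.8   9.2]
[[0,[11,8,4],[0,0,-0.012]],[0,[12,9,4],[0.001,-0.001,-0.011]],[0,[11,9,4],[0,0,-0.012]]]
[0.56203292 0.03107971 0.27046232]
```

Emit:
servo_tool(
  motion=[
    [0,[11,8,4],[0,0,-0.012]],
    [0,[11,8,4],[0,0,-0.011]],
    [0,[8,6,4],[0,0,-0.01]],
    [0,[0,0,0],[0,0,0]],
    [0,[0,0,0],[0,0,0]],
  ],
)

```text
time: 17.4
ee_pos: [0.5586, 0.0243, 0.2687]
tool_rot: [[-0.185, 0.983, -0.001], [0.983, 0.185, 0.001], [0.001, -0.001, -1.0]]
ft_force: [-0.1, -0.9, -2.2]
grip_width: 0.015
```

```bash
python3 snap.py wrist w11;python3 snap.py side s11; python3 snap.py scene c11
```

```text
17.4 [0.5586 0.0243 0.2687] [-0.1  -0.9  -2.23] 0.01498708112616843
17.45 [0.5587 0.0242 0.2692] [ 0.84 -0.79 -2.55] 0.015398153580718752
17.5 [0.5588 0.0241 0.2696] [ 1.2  -0.57 -2.5 ] 0.015287151646312714
```

View pics/w11.png

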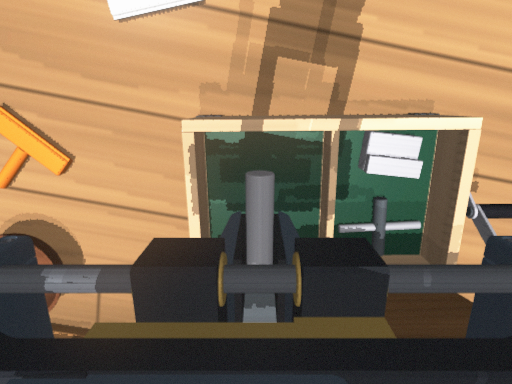

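View pics/s11.png

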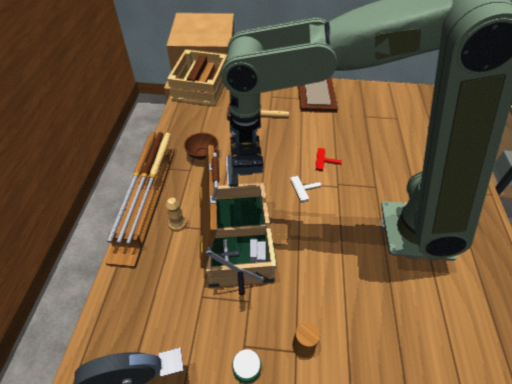

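View pics/c11.png

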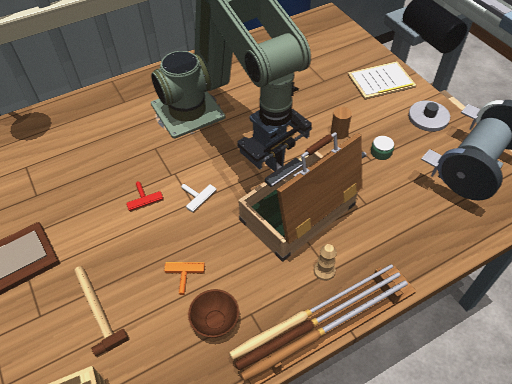

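Run:
```python
from h import *
z=load('pics/w11.npz')
cv2.imwrite('pics/w11c.png',cv2.resize(z['im'][105:150,175:490,::-1],None,fx=2.5,fy=6,interpolation=cv2.INTER_CUBIC))
L=ray(z,182.5,121.5,.1);Rr=ray(z,480,118.5,.1); print(L,Rr,np.linalg.norm(L-Rr)); d=(Rr-L)[:2]; print('yaw',np.degrees(np.arctan2(-d[0],d[1])))
yaw=np.radians(10.86);M=np.array([[np.cos(yaw),-np.sin(yaw)],[np.sin(yaw),np.cos(yaw)]])
c=(L+Rr)[:2]/2+M@[.095,0]; print('center',c)
dl=ray(z,323,131,.085);dr=ray(z,337,131,.085); print('divider chest y',(M.T@(dl[:2]-c)),(M.T@(dr[:2]-c)))
print('tcp in chest',M.T@(z['p'][:2]-c))
```

```text
[ 0.51230375 -0.0609016   0.1       ] [0.45519942 0.22860587 0.1       ] 0.295085546529246
yaw 11.158154917046305
center [0.57705018 0.10175107]
divider chest y [-0.08308512 -0.00451426] [-0.08301609  0.01018128]
tcp in chest [-0.0327405  -0.07257939]
```

View pics/w11c.png

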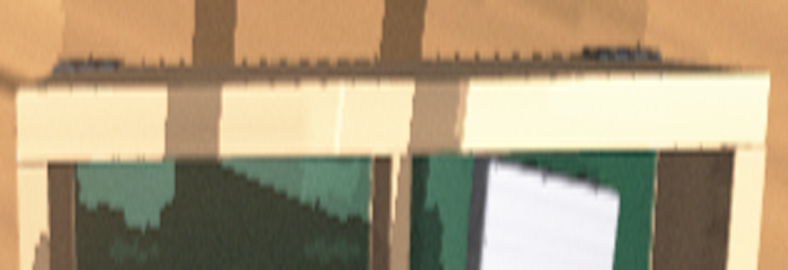

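Emit:
servo_tool(
  motion=[
    [0,[3,2,10],[0,0,-0.003]],
    [0,[2.5,2,25],[0,0,0]],
    [0,[0,0,35],[0,0,0]],
    [0,[0,0,35],[0,0,0]],
    [0,[0,0,20],[0,0,0]],
  ],
)

```text
time: 18.05
ee_pos: [0.5604, 0.0312, 0.1417]
tool_rot: [[-0.188, 0.982, -0.003], [0.982, 0.188, 0.001], [0.002, -0.003, -1.0]]
ft_force: [-0.7, -0.2, -2.9]
grip_width: 0.0151
```

Emit:
servo_tool(
  motion=[
    [0,[0,0,15],[0,0,0]],
    [0,[0,0,15],[0,0,0]],
    [0,[0,0,10],[0,0,0]],
    [0,[0,0,10],[0,0,0]],
    [0,[0,0,0],[0,0,0]],
  ],
)

```text
time: 18.55
ee_pos: [0.5615, 0.0313, 0.0936]
tool_rot: [[-0.188, 0.982, -0.001], [0.982, 0.188, 0.001], [0.001, -0.001, -1.0]]
ft_force: [0.1, 0.2, -1.9]
grip_width: 0.0148
```

```bash
python3 snap.py wrist w12; python3 snap.py side s12
cat > bay.py <<'E'
import numpy as np
from rig import bot
s=bot.sense(); yaw=np.radians(10.95);M=np.array([[np.cos(yaw),-np.sin(yaw)],[np.sin(yaw),np.cos(yaw)]])
print(s['time'],'chest xy',(M.T@(s['ee_pos'][:2]-[.5747,.1017])).round(4),'z',s['ee_pos'][2].round(4),'F',s['ft_force'].round(1),'M',s['moment'].round(2),s['grip_width'])
E
python3 bay.py
```

```text
18.55 [0.5615 0.0313 0.0936] [ 0.12  0.24 -1.91] 0.014819823182221706
18.6 [0.5621 0.0313 0.0945] [-0.82  0.14 -2.27] 0.015357431572474519
18.65 chest xy [-0.0252 -0.0668] z 0.0952 F [-0.5 -0.4 -2.7] M [ 0.12 -0.11 -0.  ] 0.015134142660822811
```

View pics/w12.png

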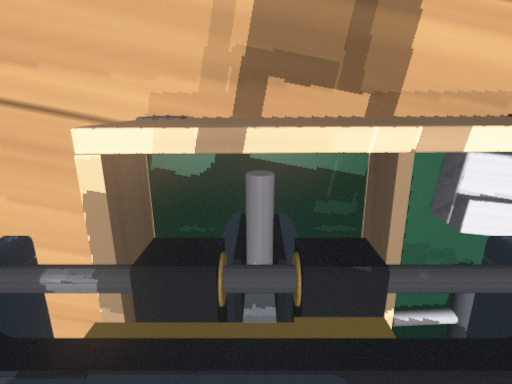

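View pics/s12.png

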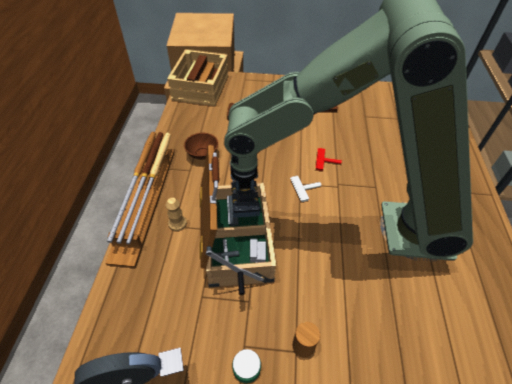

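Emit:
servo_tool(
  motion=[
    [0,[0,0,5],[0,0,0]],
    [0,[0,0,6],[0,0,0]],
    [0,[0,0,5],[0,0,0]],
    [0,[0,0,3],[0,0,0]],
    [0,[0,0,0],[0,0,0]],
  ],
)

```text
time: 19.15
ee_pos: [0.562, 0.0314, 0.0753]
tool_rot: [[-0.188, 0.982, 0.001], [0.982, 0.188, 0.001], [0.001, 0.001, -1.0]]
ft_force: [0.7, -0.4, -3.3]
grip_width: 0.0151
```

Emit:
servo_tool(
  motion=[
    [0,[0,0,1],[0,0,0]],
    [0,[0,0,1],[0,0,0]],
  ],
)

```text
time: 19.35
ee_pos: [0.5626, 0.0314, 0.0741]
tool_rot: [[-0.188, 0.982, 0.002], [0.982, 0.188, 0.001], [0.001, 0.003, -1.0]]
ft_force: [-0.2, 0.6, -2.8]
grip_width: 0.0152
```

```bash
python3 bay.py
```

```text
19.35 chest xy [-0.0252 -0.0667] z 0.0741 F [-0.2  0.6 -2.8] M [ 0.06 -0.06 -0.01] 0.015192354663786982
```

Emit:
servo_tool(
  motion=[
    [0,[0,0,1],[0,0,0]],
    [0,[0,0,0],[0,0,0]],
  ],
)

```text
time: 19.55
ee_pos: [0.5624, 0.0314, 0.0729]
tool_rot: [[-0.188, 0.982, 0.002], [0.982, 0.188, 0.001], [0.001, 0.002, -1.0]]
ft_force: [0.1, -1.3, -2.9]
grip_width: 0.0149
```

```bash
python3 bay.py
```

```text
19.55 chest xy [-0.0255 -0.0667] z 0.0729 F [ 0.1 -1.3 -2.9] M [ 0.08 -0.03 -0.01] 0.014942878570173446
```

Emit:
servo_tool(
  motion=[
    [0,[0,0,0.7],[0,0,0]],
    [0,[0,0,0],[0,0,0]],
  ],
)

```text
time: 19.75
ee_pos: [0.5624, 0.0314, 0.0722]
tool_rot: [[-0.188, 0.982, 0.002], [0.982, 0.188, 0.001], [0.001, 0.002, -1.0]]
ft_force: [0.6, 0.4, -3.5]
grip_width: 0.0152
```

```bash
python3 bay.py
```

```text
19.75 chest xy [-0.0254 -0.0667] z 0.0722 F [ 0.6  0.4 -3.5] M [ 0.09 -0.08  0.01] 0.015178276362529542
```

Emit:
servo_tool(
  motion=[
    [0,[0,0,0.7],[0,0,0]],
    [0,[0,0,0],[0,0,0]],
  ],
)

```text
time: 19.95
ee_pos: [0.5625, 0.0314, 0.0716]
tool_rot: [[-0.188, 0.982, 0.002], [0.982, 0.188, 0.001], [0.001, 0.002, -1.0]]
ft_force: [-0.8, -0.0, -2.5]
grip_width: 0.0149
```

```bash
python3 bay.py
```

```text
19.95 chest xy [-0.0253 -0.0667] z 0.0716 F [-0.8 -0.  -2.5] M [ 0.06 -0.12  0.  ] 0.01493617193909841
```

Emit:
servo_tool(
  motion=[
    [0,[0,0,0.7],[0,0,0]],
    [0,[0,0,0],[0,0,0]],
  ],
)

```text
time: 20.15
ee_pos: [0.5625, 0.0314, 0.0714]
tool_rot: [[-0.188, 0.982, 0.002], [0.982, 0.188, 0.001], [0.001, 0.002, -1.0]]
ft_force: [-1.3, -0.3, 3.0]
grip_width: 0.0152
```

```bash
python3 bay.py
```

```text
20.15 chest xy [-0.0253 -0.0667] z 0.0714 F [-1.3 -0.3  3. ] M [0.11 0.16 0.01] 0.015175885844701273
```

Emit:
servo_tool(
  motion=[
    [0.2,[0,0,0],[0,0,0]],
    [0.3,[0,0,0],[0,0,0]],
    [0.35,[0,0,0],[0,0,0]],
    [0.35,[0,0,0],[0,0,0]],
    [0.35,[0,0,0],[0,0,0]],
  ],
)

```text
time: 20.65
ee_pos: [0.5625, 0.0314, 0.0708]
tool_rot: [[-0.188, 0.982, 0.002], [0.982, 0.188, 0.001], [0.001, 0.002, -1.0]]
ft_force: [-0.7, -0.1, 0.1]
grip_width: 0.0324
```

Emit:
servo_tool(
  motion=[
    [0.35,[0,0,-5],[0,0,0]],
    [0.35,[0,0,-15],[0,0,0]],
    [0.35,[0,0,-25],[0,0,0]],
    [0.35,[0,0,-25],[0,0,0]],
    [0.35,[0,0,-20],[0,0,0]],
  ],
)

```text
time: 21.15
ee_pos: [0.5627, 0.0313, 0.1627]
tool_rot: [[-0.188, 0.982, 0.003], [0.982, 0.188, 0.001], [0.001, 0.004, -1.0]]
ft_force: [0.4, -0.1, -0.1]
grip_width: 0.0322
```

```bash
python3 snap.py wrist w13; python3 bay.py
```

```text
21.15 [0.5627 0.0313 0.1627] [ 0.4  -0.11 -0.06] 0.03219328557134092
21.2 chest xy [-0.0234 -0.0671] z 0.1659 F [1.  0.4 2.5] M [ 0.14 -0.21  0.  ] 0.03204803687641705
```

View pics/w13.png

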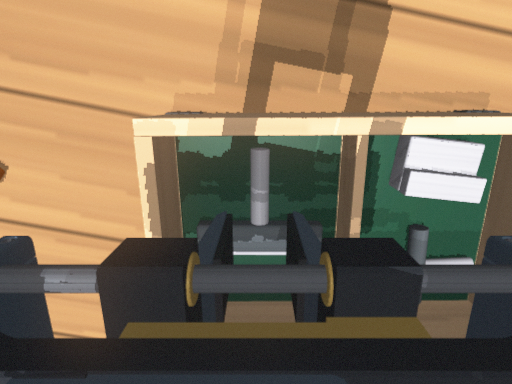

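Run:
```python
from plan import *
from rig import bot
s=bot.sense()
p=[.5625,.0314,.162];R=Rdown(100.86)
for t,y,n in (([.478,.0219,.22],100.86,3),([.4382,.2281,.25],10.95,11),([.5396,.3038,.25],10.95,4)):
    o,p,R=rows(p,R,t,Rdown(y),n,.4,0); show(o);print(p)
```

```text
[[0.4,[2,-28,-19],[0,0,0]],[0.4,[2,-29,-20],[0,0,0]],[0.4,[3,-28,-19],[0,0,0]]]
[0.47770344 0.0222598  0.22      ]
[[0.4,[19,0,-3],[0,0,0.143]],[0.4,[19,-3,-2],[0,0,0.143]],[0.4,[18,-5,-3],[0,0,0.143]],[0.4,[18,-8,-3],[0,0,0.143]],[0.4,[16,-10,-3],[0,0,0.142]]]
[[0.4,[14,-13,-2],[0,0,0.143]],[0.4,[12,-14,-3],[0,0,0.142]],[0.4,[11,-16,-3],[0,0,0.143]],[0.4,[8,-17,-3],[0,0,0.142]],[0.4,[5,-19,-2],[0,0,0.143]]]
[[0.4,[3,-19,-3],[0,0,0.142]]]
[0.43831913 0.2286102  0.25      ]
[[0.4,[28,-14,0],[0,0,0]],[0.4,[29,-13,0],[0,0,0]],[0.4,[28,-14,0],[0,0,0]],[0.4,[29,-14,0],[0,0,0]]]
[0.53977913 0.30428628 0.25      ]
```

Emit:
servo_tool(
  motion=[
    [0.35,[0,0,-15],[0,0,0]],
    [0.4,[2,-28,-15],[0,0,0]],
    [0.4,[2,-29,-15],[0,0,0]],
    [0.4,[3,-28,-14],[0,0,0]],
    [0.4,[19,0,-3],[0,0,0.143]],
  ],
)

```text
time: 21.7
ee_pos: [0.4714, 0.0395, 0.2241]
tool_rot: [[-0.041, 0.999, 0.002], [0.999, 0.041, 0.0], [0.0, 0.002, -1.0]]
ft_force: [0.5, 0.5, -0.7]
grip_width: 0.0364
```

Emit:
servo_tool(
  motion=[
    [0.4,[19,-3,-2],[0,0,0.143]],
    [0.4,[18,-5,-3],[0,0,0.143]],
    [0.4,[18,-8,-3],[0,0,0.143]],
    [0.4,[16,-10,-3],[0,0,0.142]],
    [0.4,[14,-13,-2],[0,0,0.143]],
  ],
)

```text
time: 22.2
ee_pos: [0.4554, 0.1353, 0.2358]
tool_rot: [[0.624, 0.782, 0.002], [0.782, -0.624, 0.001], [0.002, 0.001, -1.0]]
ft_force: [1.0, 1.1, 0.2]
grip_width: 0.0364
```

Emit:
servo_tool(
  motion=[
    [0.4,[12,-14,-3],[0,0,0.142]],
    [0.4,[11,-16,-3],[0,0,0.143]],
    [0.4,[8,-17,-3],[0,0,0.142]],
    [0.4,[5,-19,-2],[0,0,0.143]],
    [0.4,[3,-19,-3],[0,0,0.142]],
  ],
)

```text
time: 22.7
ee_pos: [0.4375, 0.2291, 0.2497]
tool_rot: [[0.983, 0.184, 0.001], [0.184, -0.983, 0.001], [0.002, -0.001, -1.0]]
ft_force: [0.2, 0.2, 0.6]
grip_width: 0.0365
```

Emit:
servo_tool(
  motion=[
    [0.4,[28,-14,0],[0,0,0]],
    [0.4,[29,-13,0],[0,0,0]],
    [0.4,[28,-14,0],[0,0,0]],
    [0.4,[20,-14,0],[0,0,0]],
    [0.4,[9,0,0],[0,0,0]],
  ],
)

```text
time: 23.2
ee_pos: [0.5405, 0.3056, 0.2492]
tool_rot: [[0.982, 0.191, 0.001], [0.191, -0.982, 0.002], [0.002, -0.001, -1.0]]
ft_force: [-0.7, -0.0, 0.1]
grip_width: 0.0364
```

Emit:
servo_tool(
  motion=[
    [0.4,[0,0,0],[0,0,0]],
    [0.4,[0,0,0],[0,0,0]],
    [0.4,[0,0,0],[0,0,0]],
  ],
)

```text
time: 23.5
ee_pos: [0.5387, 0.3032, 0.2504]
tool_rot: [[0.982, 0.189, 0.001], [0.189, -0.982, 0.001], [0.002, -0.001, -1.0]]
ft_force: [-0.9, 0.3, 0.2]
grip_width: 0.0367
```

```bash
python3 snap.py wrist w14; python3 bay.py; python3 snap.py side s14;  python3 - <<'E'
import cv2
a=cv2.imread('pics/s14.png')[170:310,190:310]
cv2.imwrite('pics/s14c.png',cv2.resize(a,None,fx=4,fy=4,interpolation=cv2.INTER_CUBIC))
E
```

```text
23.5 [0.5387 0.3032 0.2504] [-0.87  0.3   0.19] 0.03671123229392758
23.55 chest xy [0.003  0.2048] z 0.2505 F [-0.1 -0.7 -0.8] M [-0.03 -0.11  0.02] 0.03630763550516839
23.55 [0.5388 0.3033 0.2505] [-0.07 -0.66 -0.84] 0.03630763550516839
```

View pics/w14.png

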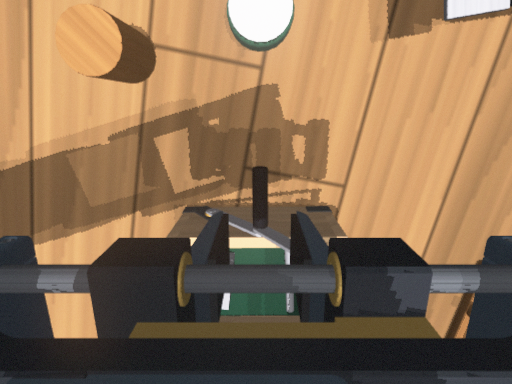

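View pics/s14c.png

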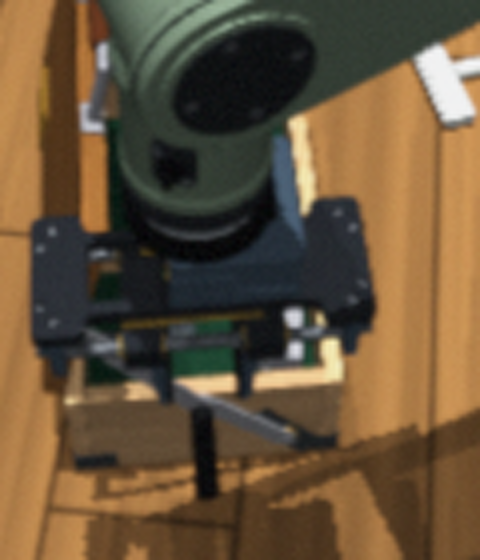

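Run:
```python
from h import *
z=load('pics/w14.npz'); W=cloud(z)
yaw=np.radians(10.95);M=np.array([[np.cos(yaw),-np.sin(yaw)],[np.sin(yaw),np.cos(yaw)]]);c=np.array([.5747,.1017])
ch=lambda P:np.r_[M.T@(P[:2]-c),P[2]].round(4)
g=cv2.cvtColor(z['im'],cv2.COLOR_RGB2GRAY)
for v in (172,185,200,215):
    u=np.nonzero(g[v,235:290]<60)[0]+235; print(v,u.min(),u.max(),'depth pt',ch(W[v,260]),'ray .1',ch(ray(z,u.mean(),v,.100)))
print(ch(ray(z,260,167,.1)),ch(ray(z,260,228,.1)))
# pivot seen in w14: lower link end near (205,211)
w1=load('pics/w1.npz')
print('shut knob',[ch(ray(w1,199.3,56.6,h)) for h in(.055,.06,.065)])
# circle through shut & locked knob
```

```text
172 253 268 depth pt [0.0038 0.2207 0.1068] ray .1 [0.0043 0.2193 0.1   ]
185 253 266 depth pt [0.0038 0.2078 0.1065] ray .1 [0.0033 0.2062 0.1   ]
200 253 266 depth pt [0.0037 0.1932 0.1082] ray .1 [0.0033 0.1906 0.1   ]
215 253 267 depth pt [0.0037 0.1773 0.1073] ray .1 [0.0038 0.1747 0.1   ]
[0.0038 0.2242 0.1   ] [0.0037 0.1605 0.1   ]
shut knob [array([-0.1402,  0.164 ,  0.055 ]), array([-0.1392,  0.1633,  0.06  ]), array([-0.1383,  0.1627,  0.065 ])]
```

Emit:
servo_tool(
  motion=[
    [0.4,[0.5,-3,20],[0,0,0]],
    [0.4,[0.3,-2,35],[0,0,0]],
    [0.4,[0,0,35],[0,0,0]],
    [0.4,[0,0,25],[0,0,0]],
    [0.4,[0,0,15],[0,0,0]],
  ],
)

```text
time: 24.1
ee_pos: [0.5381, 0.3084, 0.1181]
tool_rot: [[0.982, 0.19, -0.001], [0.19, -0.982, -0.0], [-0.001, 0.0, -1.0]]
ft_force: [-1.2, 0.6, -0.2]
grip_width: 0.0365
```

Emit:
servo_tool(
  motion=[
    [0.4,[0,0,10],[0,0,0]],
    [0.4,[0,0,5],[0,0,0]],
    [0.4,[0,0,0],[0,0,0]],
    [0.4,[0,0,0],[0,0,0]],
  ],
)

```text
time: 24.5
ee_pos: [0.5401, 0.3096, 0.1062]
tool_rot: [[0.982, 0.19, 0.003], [0.19, -0.982, 0.002], [0.004, -0.001, -1.0]]
ft_force: [-1.1, 0.5, -0.1]
grip_width: 0.0364
```

```bash
python3 snap.py wrist w15; python3 bay.py
```

```text
24.5 [0.5401 0.3096 0.1062] [-1.06  0.53 -0.15] 0.036373456758508386
24.55 chest xy [0.0056 0.2107] z 0.1063 F [-0.1  0.5 -0.1] M [-0.03 -0.08 -0.06] 0.03682283166412932
```

View pics/w15.png

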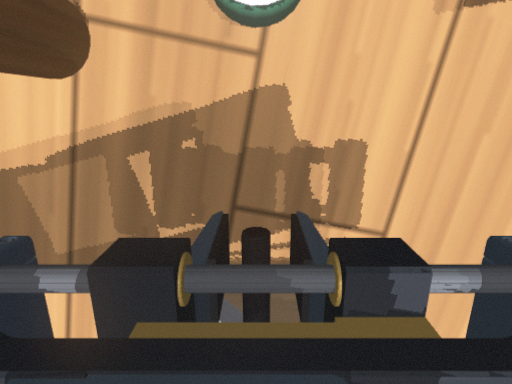

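Emit:
servo_tool(
  motion=[
    [0.3,[-1.7,0,0],[0,0,0]],
    [0.2,[0,0,0],[0,0,0]],
    [0.1,[0,0,0],[0,0,0]],
    [0.1,[0,0,0],[0,0,0]],
  ],
  newtons=12,
)

```text
time: 24.95
ee_pos: [0.5382, 0.3091, 0.1055]
tool_rot: [[0.982, 0.19, 0.003], [0.19, -0.982, 0.002], [0.003, -0.001, -1.0]]
ft_force: [0.6, 0.6, 0.7]
grip_width: 0.0157
```

```bash
python3 bay.py
```

```text
24.95 chest xy [0.0035 0.2106] z 0.1055 F [0.6 0.6 0.7] M [-0.07 -0.21  0.03] 0.01568637112557609
```

Emit:
servo_tool(
  motion=[
    [0.1,[0,0,0],[0,0,0]],
  ],
)

```text
time: 25.05
ee_pos: [0.5382, 0.3091, 0.1055]
tool_rot: [[0.982, 0.19, 0.003], [0.19, -0.982, 0.002], [0.003, -0.001, -1.0]]
ft_force: [0.2, -0.2, 1.2]
grip_width: 0.0156
```

```bash
python3 bay.py; python3 snap.py side s16
```

```text
25.05 chest xy [0.0036 0.2105] z 0.1055 F [ 0.2 -0.2  1.2] M [-0.05 -0.19 -0.02] 0.015572193832696514
25.05 [0.5382 0.3091 0.1055] [ 0.24 -0.19  1.2 ] 0.015572193832696514
```

```bash
cat > arc.py <<'E'
import sys,json,numpy as np
px,pz,r=-55.5,34.,88.0
def pos(t): return np.array([px-r*np.cos(t),pz+r*np.sin(t)])
def state():
    from rig import bot
    s=bot.sense(); yaw=np.radians(10.95);ex=np.array([np.cos(yaw),np.sin(yaw)])
    K=s['ee_pos']+s['tool_rot'][:,2]*.006
    d=K[:2]-[.5747,.1017]; x=d@ex*1000; y=d@[-ex[1],ex[0]]*1000; z=K[2]*1000-.5
    th=np.arctan2(z-pz,-(x-px)); rr=np.hypot(z-pz,x-px)
    f=s['ft_force']; fx=f[:2]@ex; fz=f[2]
    # tangent for decreasing theta: (-sin th, -cos th); radial out (-cos, sin)
    print('t',round(s['time'],2),'x',round(x,1),'y',round(y,1),'z',round(z,1),'th',round(th,3),'r',round(rr,1),'Ffwd',round(-fx*np.sin(th)-fz*np.cos(th),1),'Fout',round(-fx*np.cos(th)+fz*np.sin(th),1),'Fy',round(f[:2]@[-ex[1],ex[0]],1),'w',round(s['grip_width'],4))
    return th
if __name__=='__main__':
    th=state()
    if len(sys.argv)>1:
        t0=float(sys.argv[1]) ; dt=float(sys.argv[2]); n=int(sys.argv[3]); acc=pos(t0)
        for k in range(n):
            t0-=dt; d=np.round(pos(t0)-acc,1); acc=acc+d; print(f"[0.1,[{d[0]:.1f},0,{-d[1]:.1f}],[0,0,0]],",end='' if (k+1)%5 else f' #{t0:.3f}\n')
        print()
E
python3 arc.py 2.307 .02 10
```

```text
t 25.1 x 3.6 y 210.5 z 98.9 th 2.309 r 87.8 Ffwd -0.1 Fout 1.9 Fy 0.3 w 0.0155
[0.1,[-1.3,0,-1.2],[0,0,0]],[0.1,[-1.4,0,-1.1],[0,0,0]],[0.1,[-1.3,0,-1.1],[0,0,0]],[0.1,[-1.4,0,-1.1],[0,0,0]],[0.1,[-1.4,0,-1.1],[0,0,0]], #2.207
[0.1,[-1.4,0,-1.0],[0,0,0]],[0.1,[-1.5,0,-1.0],[0,0,0]],[0.1,[-1.4,0,-1.0],[0,0,0]],[0.1,[-1.5,0,-0.9],[0,0,0]],[0.1,[-1.5,0,-0.9],[0,0,0]], #2.107
```

Emit:
servo_tool(
  motion=[
    [0.1,[-1.3,0,-1.2],[0,0,0]],
    [0.1,[-1.4,0,-1.1],[0,0,0]],
  ],
  newtons=20,
)

```text
time: 25.3
ee_pos: [0.5357, 0.3086, 0.1077]
tool_rot: [[0.982, 0.19, 0.003], [0.19, -0.982, 0.002], [0.003, -0.001, -1.0]]
ft_force: [1.7, 0.4, 0.3]
grip_width: 0.0155
```

```bash
python3 arc.py
```

```text
t 25.3 x 1.0 y 210.6 z 101.2 th 2.27 r 87.8 Ffwd -1.1 Fout 1.3 Fy 0.1 w 0.0155
```

Emit:
servo_tool(
  motion=[
    [0.1,[-1.3,0,-1.1],[0,0,0]],
    [0.1,[-1.4,0,-1.1],[0,0,0]],
  ],
)

```text
time: 25.5
ee_pos: [0.5328, 0.308, 0.11]
tool_rot: [[0.982, 0.19, 0.003], [0.19, -0.982, 0.002], [0.003, -0.001, -1.0]]
ft_force: [1.7, 0.4, 0.8]
grip_width: 0.0154
```

```bash
python3 arc.py
```

```text
t 25.5 x -1.9 y 210.6 z 103.5 th 2.227 r 87.7 Ffwd -0.9 Fout 1.7 Fy 0.0 w 0.0154
```

Emit:
servo_tool(
  motion=[
    [0.1,[-1.4,0,-1.1],[0,0,0]],
    [0.1,[0,0,0],[0,0,0]],
  ],
)

```text
time: 25.7
ee_pos: [0.5312, 0.3077, 0.1112]
tool_rot: [[0.982, 0.19, 0.002], [0.19, -0.982, 0.002], [0.003, -0.001, -1.0]]
ft_force: [1.7, 0.3, 1.8]
grip_width: 0.0156
```

```bash
python3 arc.py
```

```text
t 25.7 x -3.5 y 210.6 z 104.7 th 2.205 r 87.7 Ffwd -0.3 Fout 2.5 Fy -0.0 w 0.0156
```

```bash
python3 arc.py 2.205 .03 15
```

```text
t 25.7 x -3.5 y 210.6 z 104.7 th 2.205 r 87.7 Ffwd -0.3 Fout 2.5 Fy -0.0 w 0.0156
[0.1,[-2.1,0,-1.5],[0,0,0]],[0.1,[-2.2,0,-1.5],[0,0,0]],[0.1,[-2.3,0,-1.4],[0,0,0]],[0.1,[-2.3,0,-1.3],[0,0,0]],[0.1,[-2.3,0,-1.3],[0,0,0]], #2.055
[0.1,[-2.3,0,-1.2],[0,0,0]],[0.1,[-2.4,0,-1.1],[0,0,0]],[0.1,[-2.4,0,-1.1],[0,0,0]],[0.1,[-2.5,0,-0.9],[0,0,0]],[0.1,[-2.5,0,-0.9],[0,0,0]], #1.905
[0.1,[-2.5,0,-0.9],[0,0,0]],[0.1,[-2.5,0,-0.7],[0,0,0]],[0.1,[-2.6,0,-0.7],[0,0,0]],[0.1,[-2.5,0,-0.6],[0,0,0]],[0.1,[-2.6,0,-0.5],[0,0,0]], #1.755
```

Emit:
servo_tool(
  motion=[
    [0.1,[-2,0,-1.7],[0,0,0]],
    [0.1,[-2.2,0,-1.5],[0,0,0]],
    [0.1,[-2.3,0,-1.4],[0,0,0]],
  ],
)

```text
time: 26.0
ee_pos: [0.5247, 0.3065, 0.1156]
tool_rot: [[0.982, 0.19, 0.002], [0.19, -0.982, 0.001], [0.002, -0.001, -1.0]]
ft_force: [1.0, 0.5, 1.6]
grip_width: 0.0155
```

```bash
python3 arc.py; python3 snap.py side s17;  python3 - <<'E'
import cv2
a=cv2.imread('pics/s17.png')[150:310,170:310]
cv2.imwrite('pics/s17c.png',cv2.resize(a,None,fx=3.6,fy=3.6,interpolation=cv2.INTER_CUBIC))
E
```

```text
t 26.0 x -10.2 y 210.5 z 109.1 th 2.114 r 87.7 Ffwd -0.1 Fout 1.9 Fy 0.3 w 0.0155
26.0 [0.5247 0.3065 0.1156] [0.96 0.53 1.58] 0.015532494544041023
```

View pics/s17c.png

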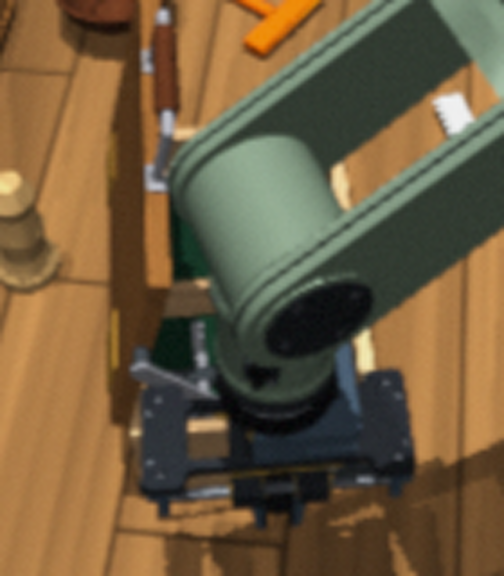

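Run:
```python
from h import *
yaw=np.radians(10.95);M=np.array([[np.cos(yaw),-np.sin(yaw)],[np.sin(yaw),np.cos(yaw)]]);c=np.array([.5747,.1017])
z=load('pics/s17.npz'); W=cloud(z); ok=z['d']>0
C=np.dstack([(W[...,:2]-c)@M,W[...,2]])
for (u,v) in ((245,200),(225,205),(260,240),(235,215),(240,250),(215,290),(280,270),(250,262),(245,275)): print((u,v),C[v,u].round(3),z['im'][v,u])
m=ok&(C[...,1]<.16)&(C[...,1]>-.15)&(C[...,2]>.15)&(C[...,0]<.05)&(C[...,0]>-.3)
hsv=cv2.cvtColor(z['im'],cv2.COLOR_RGB2HSV); g=m&(hsv[...,0]>40)&(hsv[...,0]<90)
P=C[g]; print(len(P),P.min(0),P.max(0))
for zz in np.arange(.2,.6,.05):
    q=P[(P[:,2]>zz)&(P[:,2]<zz+.05)]
    if len(q): print(zz.round(2),len(q),q.min(0).round(3),q.max(0).round(3))
```

```text
(245, 200) [-0.009  0.204  0.462] [145 170 146]
(225, 205) [0.029 0.198 0.444] [ 97 113  97]
(260, 240) [-0.032  0.266  0.42 ] [14 15 17]
(235, 215) [0.011 0.23  0.454] [118 140 119]
(240, 250) [0.006 0.274 0.403] [41 47 42]
(215, 290) [0.067 0.249 0.185] [28 37 44]
(280, 270) [-0.089  0.223  0.21 ] [40 45 51]
(250, 262) [-0.015  0.246  0.302] [23 24 26]
(245, 275) [-0.005  0.237  0.226] [33 41 49]
6171 [-0.29996252  0.05164312  0.41084552] [6.86018745e-04 1.59999842e-01 7.14605442e-01]
0.4 200 [-0.097  0.139  0.411] [-0.034  0.16   0.45 ]
0.45 728 [-0.126  0.13   0.45 ] [0.001 0.16  0.5  ]
0.5 674 [-0.142  0.116  0.5  ] [-0.034  0.16   0.55 ]
0.55 598 [-0.185  0.111  0.55 ] [-0.125  0.16   0.6  ]
```

Emit:
servo_tool(
  motion=[
    [0.1,[-2.3,0,-1.4],[0,0,0]],
    [0.1,[-2.3,0,-1.3],[0,0,0]],
    [0.1,[-2.3,0,-1.3],[0,0,0]],
    [0.1,[-2.4,0,-1.2],[0,0,0]],
  ],
)

```text
time: 26.45
ee_pos: [0.5153, 0.3046, 0.1206]
tool_rot: [[0.982, 0.19, 0.001], [0.19, -0.982, 0.001], [0.002, -0.001, -1.0]]
ft_force: [0.4, 0.3, 1.7]
grip_width: 0.0156
```

```bash
python3 arc.py
```

```text
t 26.45 x -19.8 y 210.5 z 114.1 th 1.991 r 87.7 Ffwd 0.3 Fout 1.7 Fy 0.3 w 0.0156
```

Emit:
servo_tool(
  motion=[
    [0.1,[-2.4,0,-1.1],[0,0,0]],
    [0.1,[-2.5,0,-1],[0,0,0]],
    [0.1,[-2.5,0,-0.9],[0,0,0]],
  ],
)

```text
time: 26.75
ee_pos: [0.508, 0.3032, 0.1235]
tool_rot: [[0.982, 0.19, 0.001], [0.19, -0.982, 0.001], [0.001, -0.001, -1.0]]
ft_force: [0.3, 0.6, 0.8]
grip_width: 0.0152
```

```bash
python3 arc.py
```

```text
t 26.75 x -27.2 y 210.5 z 117.0 th 1.899 r 87.7 Ffwd -0.1 Fout 0.8 Fy 0.5 w 0.0152
```

```bash
sed -i 's/r=-55.5,34.,88.0/r=-55.5,34.,87.7/' arc.py; python3 arc.py 1.899 .04 40
```

```text
t 26.75 x -27.2 y 210.5 z 117.0 th 1.899 r 87.7 Ffwd -0.1 Fout 0.8 Fy 0.5 w 0.0152
[0.1,[-3.3,0,-1.1],[0,0,0]],[0.1,[-3.4,0,-0.9],[0,0,0]],[0.1,[-3.4,0,-0.8],[0,0,0]],[0.1,[-3.5,0,-0.6],[0,0,0]],[0.1,[-3.5,0,-0.6],[0,0,0]], #1.699
[0.1,[-3.4,0,-0.3],[0,0,0]],[0.1,[-3.5,0,-0.3],[0,0,0]],[0.1,[-3.6,0,-0.1],[0,0,0]],[0.1,[-3.5,0,0.1],[0,0,0]],[0.1,[-3.5,0,0.1],[0,0,0]], #1.499
[0.1,[-3.5,0,0.4],[0,0,0]],[0.1,[-3.4,0,0.4],[0,0,0]],[0.1,[-3.5,0,0.6],[0,0,0]],[0.1,[-3.4,0,0.8],[0,0,0]],[0.1,[-3.4,0,0.8],[0,0,0]], #1.299
[0.1,[-3.4,0,1.0],[0,0,0]],[0.1,[-3.3,0,1.2],[0,0,0]],[0.1,[-3.3,0,1.3],[0,0,0]],[0.1,[-3.2,0,1.4],[0,0,0]],[0.1,[-3.1,0,1.5],[0,0,0]], #1.099
[0.1,[-3.1,0,1.7],[0,0,0]],[0.1,[-3.0,0,1.7],[0,0,0]],[0.1,[-3.0,0,1.9],[0,0,0]],[0.1,[-2.9,0,2.0],[0,0,0]],[0.1,[-2.8,0,2.2],[0,0,0]], #0.899
[0.1,[-2.7,0,2.2],[0,0,0]],[0.1,[-2.6,0,2.4],[0,0,0]],[0.1,[-2.5,0,2.4],[0,0,0]],[0.1,[-2.4,0,2.5],[0,0,0]],[0.1,[-2.3,0,2.7],[0,0,0]], #0.699
[0.1,[-2.2,0,2.7],[0,0,0]],[0.1,[-2.1,0,2.8],[0,0,0]],[0.1,[-2.0,0,2.9],[0,0,0]],[0.1,[-1.8,0,3.0],[0,0,0]],[0.1,[-1.8,0,3.1],[0,0,0]], #0.499
[0.1,[-1.6,0,3.1],[0,0,0]],[0.1,[-1.5,0,3.1],[0,0,0]],[0.1,[-1.3,0,3.3],[0,0,0]],[0.1,[-1.3,0,3.3],[0,0,0]],[0.1,[-1.1,0,3.3],[0,0,0]], #0.299
```

Emit:
servo_tool(
  motion=[
    [0.1,[-3.3,0,-1.1],[0,0,0]],
    [0.1,[-3.4,0,-0.9],[0,0,0]],
    [0.1,[-3.4,0,-0.8],[0,0,0]],
    [0.1,[-3.5,0,-0.6],[0,0,0]],
  ],
)

```text
time: 27.15
ee_pos: [0.4945, 0.3006, 0.1269]
tool_rot: [[0.982, 0.19, 0.001], [0.19, -0.982, 0.001], [0.002, -0.001, -1.0]]
ft_force: [-0.1, -0.3, 2.4]
grip_width: 0.0155
```

```bash
python3 arc.py; python3 snap.py side s18;  python3 - <<'E'
import cv2
a=cv2.imread('pics/s18.png')[150:310,170:310]
cv2.imwrite('pics/s18c.png',cv2.resize(a,None,fx=3.6,fy=3.6,interpolation=cv2.INTER_CUBIC))
E
```

```text
t 27.15 x -40.9 y 210.5 z 120.4 th 1.738 r 87.7 Ffwd 0.6 Fout 2.3 Fy -0.3 w 0.0155
27.15 [0.4945 0.3006 0.1269] [-0.13 -0.31  2.39] 0.015499803224217368
```

View pics/s18c.png

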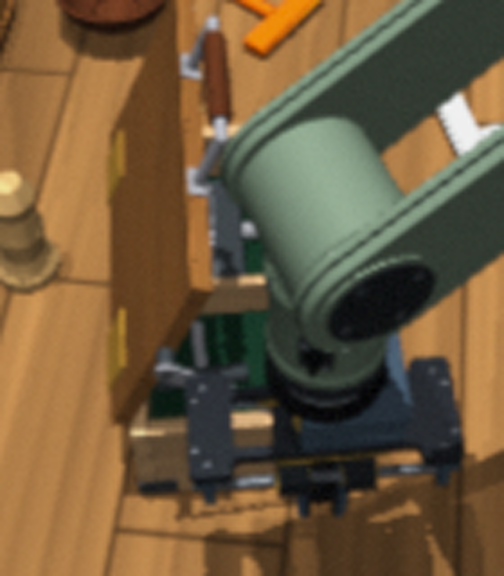

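Emit:
servo_tool(
  motion=[
    [0.1,[-3.5,0,-0.8],[0,0,0]],
    [0.1,[-3.4,0,-0.4],[0,0,0]],
    [0.1,[-3.5,0,-0.3],[0,0,0]],
    [0.1,[-3.6,0,-0.1],[0,0,0]],
  ],
)

```text
time: 27.6
ee_pos: [0.4806, 0.2979, 0.1282]
tool_rot: [[0.982, 0.19, 0.001], [0.19, -0.982, 0.001], [0.001, -0.001, -1.0]]
ft_force: [-1.3, 0.6, 1.2]
grip_width: 0.0152
```

```bash
python3 arc.py
```

```text
t 27.6 x -55.1 y 210.5 z 121.7 th 1.576 r 87.7 Ffwd 1.1 Fout 1.2 Fy 0.8 w 0.0152
```

Emit:
servo_tool(
  motion=[
    [0.1,[-3.5,0,0.1],[0,0,0]],
    [0.1,[-3.5,0,0.1],[0,0,0]],
    [0.1,[-3.5,0,0.4],[0,0,0]],
    [0.1,[-3.4,0,0.4],[0,0,0]],
  ],
)

```text
time: 28.0
ee_pos: [0.467, 0.2952, 0.1272]
tool_rot: [[0.982, 0.19, 0.001], [0.19, -0.982, 0.001], [0.001, -0.001, -1.0]]
ft_force: [-2.2, -0.1, 0.7]
grip_width: 0.0154
```

```bash
python3 arc.py
```

```text
t 28.0 x -69.0 y 210.4 z 120.7 th 1.417 r 87.8 Ffwd 2.1 Fout 1.0 Fy 0.4 w 0.0154
```

Tracking the circle well with small forces; continuing.

Emit:
servo_tool(
  motion=[
    [0.1,[-3.5,0,0.6],[0,0,0]],
    [0.1,[-3.4,0,0.8],[0,0,0]],
    [0.1,[-3.4,0,0.8],[0,0,0]],
    [0.1,[-3.4,0,1.0],[0,0,0]],
  ],
)

```text
time: 28.4
ee_pos: [0.4536, 0.2926, 0.1239]
tool_rot: [[0.982, 0.19, 0.001], [0.19, -0.982, 0.001], [0.001, -0.001, -1.0]]
ft_force: [-3.5, 0.6, -0.2]
grip_width: 0.0155
```

```bash
python3 arc.py
```

```text
t 28.4 x -82.7 y 210.4 z 117.4 th 1.256 r 87.7 Ffwd 3.2 Fout 0.9 Fy 1.2 w 0.0155
```

Emit:
servo_tool(
  motion=[
    [0.1,[-3.3,0,1.2],[0,0,0]],
    [0.1,[-3.3,0,1.3],[0,0,0]],
    [0.1,[-3.2,0,1.4],[0,0,0]],
    [0.1,[-3.1,0,1.5],[0,0,0]],
  ],
)

```text
time: 28.8
ee_pos: [0.4409, 0.2902, 0.1185]
tool_rot: [[0.982, 0.19, 0.001], [0.19, -0.982, 0.001], [0.001, -0.001, -1.0]]
ft_force: [-5.6, 0.3, -0.8]
grip_width: 0.0152
```

```bash
python3 arc.py
```

```text
t 28.8 x -95.6 y 210.5 z 112.0 th 1.096 r 87.7 Ffwd 5.1 Fout 1.8 Fy 1.3 w 0.0152
```

Emit:
servo_tool(
  motion=[
    [0.1,[-3.1,0,1.6],[0,0,0]],
    [0.1,[-3.0,0,1.7],[0,0,0]],
    [0.1,[-3.0,0,1.9],[0,0,0]],
    [0.1,[-2.9,0,2.0],[0,0,0]],
  ],
  newtons=30,
)

```text
time: 29.2
ee_pos: [0.4291, 0.2878, 0.1111]
tool_rot: [[0.982, 0.19, 0.001], [0.19, -0.982, 0.001], [0.001, -0.001, -1.0]]
ft_force: [-5.7, 0.3, -1.2]
grip_width: 0.0154
```

```bash
python3 arc.py
```

```text
t 29.2 x -107.6 y 210.4 z 104.6 th 0.935 r 87.8 Ffwd 5.2 Fout 2.3 Fy 1.3 w 0.0154
```

Emit:
servo_tool(
  motion=[
    [0.1,[-2.8,0,2.1],[0,0,0]],
    [0.1,[-2.7,0,2.2],[0,0,0]],
    [0.1,[-2.6,0,2.4],[0,0,0]],
    [0.1,[-2.5,0,2.4],[0,0,0]],
  ],
)

```text
time: 29.6
ee_pos: [0.4183, 0.2857, 0.1016]
tool_rot: [[0.982, 0.19, -0.0], [0.19, -0.982, 0.0], [-0.0, -0.0, -1.0]]
ft_force: [-5.8, -0.3, -2.9]
grip_width: 0.0152
```

```bash
python3 arc.py; python3 snap.py side s19;  python3 - <<'E'
import cv2
a=cv2.imread('pics/s19.png')[150:330,170:330]
cv2.imwrite('pics/s19c.png',cv2.resize(a,None,fx=3.2,fy=3.2,interpolation=cv2.INTER_CUBIC))
E
```

```text
t 29.6 x -118.6 y 210.3 z 95.1 th 0.769 r 87.9 Ffwd 6.1 Fout 2.2 Fy 0.8 w 0.0152
29.6 [0.4183 0.2857 0.1016] [-5.84 -0.34 -2.87] 0.01515166501564464
```

View pics/s19c.png

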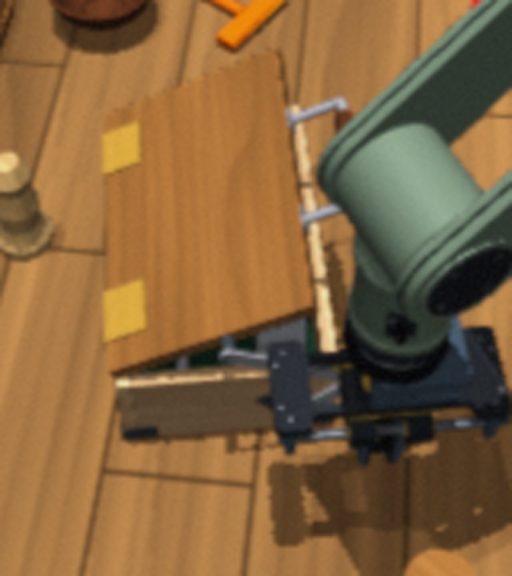

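Emit:
servo_tool(
  motion=[
    [0.1,[-2.4,0,2.5],[0,0,0]],
    [0.1,[-2.3,0,2.7],[0,0,0]],
    [0.1,[-2.2,0,2.7],[0,0,0]],
    [0.1,[-2.1,0,2.8],[0,0,0]],
  ],
)

```text
time: 30.05
ee_pos: [0.4093, 0.2838, 0.0906]
tool_rot: [[0.982, 0.19, -0.001], [0.19, -0.982, -0.0], [-0.001, -0.0, -1.0]]
ft_force: [-5.5, -0.3, -5.0]
grip_width: 0.0151
```

```bash
python3 arc.py
```

```text
t 30.05 x -127.8 y 210.2 z 84.1 th 0.606 r 88.0 Ffwd 7.2 Fout 1.7 Fy 0.7 w 0.0151
```

Emit:
servo_tool(
  motion=[
    [0.1,[-2.0,0,2.9],[0,0,0]],
    [0.1,[-1.8,0,3.0],[0,0,0]],
    [0.1,[-1.7,0,3.0],[0,0,0]],
  ],
)

```text
time: 30.35
ee_pos: [0.4038, 0.2827, 0.0815]
tool_rot: [[0.982, 0.19, -0.001], [0.19, -0.982, -0.0], [-0.001, 0.0, -1.0]]
ft_force: [-5.1, 0.7, -5.1]
grip_width: 0.0153
```

```bash
python3 arc.py; python3 snap.py side s20; python3 snap.py scene c20;  python3 - <<'E'
import cv2
a=cv2.imread('pics/s20.png')[150:330,170:330];b=cv2.imread('pics/c20.png')[110:270,220:400]
cv2.imwrite('pics/s20c.png',cv2.hconcat([cv2.resize(a,(400,450),interpolation=cv2.INTER_CUBIC),cv2.resize(b,(400,450),interpolation=cv2.INTER_CUBIC)]))
E
```

```text
t 30.35 x -133.4 y 210.1 z 75.0 th 0.485 r 88.0 Ffwd 6.8 Fout 2.0 Fy 1.6 w 0.0153
30.35 [0.4038 0.2827 0.0815] [-5.14  0.68 -5.12] 0.015295679146746118
30.4 [0.4032 0.2824 0.0809] [-4.89 -0.13 -8.79] 0.014898734832916009
```

View pics/s20c.png

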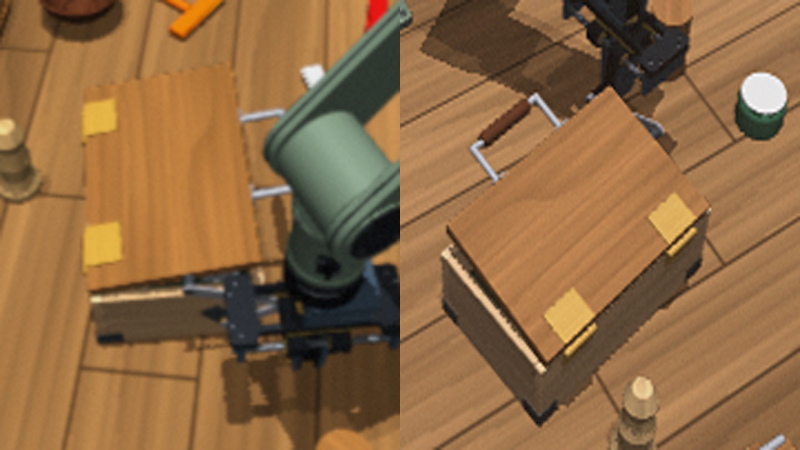

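Emit:
servo_tool(
  motion=[
    [0.1,[-0.9,0,1.6],[0,0,0]],
    [0.1,[-0.8,0,1.6],[0,0,0]],
    [0.1,[-0.8,0,1.6],[0,0,0]],
  ],
)

```text
time: 30.75
ee_pos: [0.4014, 0.2821, 0.0766]
tool_rot: [[0.982, 0.19, -0.001], [0.19, -0.982, -0.001], [-0.001, 0.0, -1.0]]
ft_force: [-4.0, 0.3, -7.4]
grip_width: 0.015
```

```bash
python3 arc.py
```

```text
t 30.75 x -135.9 y 210.1 z 70.1 th 0.422 r 88.1 Ffwd 8.4 Fout 0.5 Fy 1.0 w 0.015
```

Emit:
servo_tool(
  motion=[
    [0.1,[-0.7,0,1.6],[0,0,0]],
    [0.1,[-0.7,0,1.6],[0,0,0]],
  ],
)

```text
time: 30.95
ee_pos: [0.4, 0.2819, 0.0733]
tool_rot: [[0.982, 0.19, -0.001], [0.19, -0.982, -0.001], [-0.001, 0.0, -1.0]]
ft_force: [-5.0, -0.2, -8.0]
grip_width: 0.0153
```

```bash
python3 arc.py
```

```text
t 30.95 x -137.3 y 210.1 z 66.8 th 0.382 r 88.2 Ffwd 9.3 Fout 1.6 Fy 0.7 w 0.0153
```

Emit:
servo_tool(
  motion=[
    [0.1,[-0.6,0,1.6],[0,0,0]],
    [0.1,[-0.5,0,1.6],[0,0,0]],
  ],
)

```text
time: 31.15
ee_pos: [0.3988, 0.2816, 0.0702]
tool_rot: [[0.982, 0.19, -0.002], [0.19, -0.982, -0.001], [-0.002, 0.0, -1.0]]
ft_force: [-4.9, -0.4, -8.0]
grip_width: 0.0153
```

```bash
python3 arc.py
```

```text
t 31.15 x -138.5 y 210.1 z 63.7 th 0.343 r 88.2 Ffwd 9.1 Fout 1.9 Fy 0.5 w 0.0153
```

Emit:
servo_tool(
  motion=[
    [0.1,[-0.4,0,1.2],[0,0,0]],
    [0.1,[-0.3,0,1],[0,0,0]],
  ],
)

```text
time: 31.35
ee_pos: [0.3984, 0.2817, 0.0682]
tool_rot: [[0.982, 0.19, -0.001], [0.19, -0.982, -0.0], [-0.001, 0.0, -1.0]]
ft_force: [-6.0, 1.7, -2.5]
grip_width: 0.0156
```

```bash
python3 arc.py
```

```text
t 31.35 x -139.0 y 210.2 z 61.7 th 0.321 r 87.9 Ffwd 4.1 Fout 4.5 Fy 2.8 w 0.0156
```

Emit:
servo_tool(
  motion=[
    [0.1,[-0.3,0,1],[0,0,0]],
    [0.1,[-0.3,0,1],[0,0,0]],
  ],
)

```text
time: 31.55
ee_pos: [0.3985, 0.2821, 0.0674]
tool_rot: [[0.982, 0.189, 0.001], [0.189, -0.982, 0.001], [0.001, -0.001, -1.0]]
ft_force: [-6.1, -0.1, 4.2]
grip_width: 0.0153
```

```bash
python3 arc.py
```

```text
t 31.55 x -138.7 y 210.6 z 60.9 th 0.312 r 87.4 Ffwd -2.2 Fout 7.1 Fy 1.0 w 0.0153
```

Emit:
servo_tool(
  motion=[
    [0.1,[-0.2,0,0.8],[0,0,0]],
    [0.1,[-0.2,0,0.7],[0,0,0]],
  ],
)

```text
time: 31.75
ee_pos: [0.3986, 0.2824, 0.0668]
tool_rot: [[0.982, 0.189, 0.002], [0.189, -0.982, 0.002], [0.002, -0.002, -1.0]]
ft_force: [-7.2, 0.4, 10.4]
grip_width: 0.0149
```

```bash
python3 arc.py
```

```text
t 31.75 x -138.6 y 210.9 z 60.3 th 0.306 r 87.1 Ffwd -7.8 Fout 9.8 Fy 1.8 w 0.0149
```

Emit:
servo_tool(
  motion=[
    [0.1,[-0.8,0,-1.1],[0,0,0]],
    [0.1,[-0.7,0,-0.4],[0,0,0]],
    [0.1,[0,0,0],[0,0,0]],
  ],
)

```text
time: 32.05
ee_pos: [0.3982, 0.282, 0.0677]
tool_rot: [[0.982, 0.19, 0.004], [0.19, -0.982, 0.002], [0.005, -0.001, -1.0]]
ft_force: [-0.9, -1.7, 1.6]
grip_width: 0.0155
```

```bash
python3 arc.py; python3 snap.py side s21; python3 snap.py scene c21;  python3 - <<'E'
import cv2
a=cv2.imread('pics/s21.png')[150:330,170:330];b=cv2.imread('pics/c21.png')[110:270,220:400]
cv2.imwrite('pics/s21c.png',cv2.hconcat([cv2.resize(a,(400,450),interpolation=cv2.INTER_CUBIC),cv2.resize(b,(400,450),interpolation=cv2.INTER_CUBIC)]))
from h import *
A=load('pics/scene0.npz')['im'];B=load('pics/c21.npz')['im']
d=cv2.absdiff(A,B).sum(2)
cv2.imwrite('pics/diff.png',np.clip(d[110:270,220:400]*1.0,0,255).astype(np.uint8).repeat(3,0).repeat(3,1))
for z in(load('pics/scene0.npz'),load('pics/c21.npz')):
    W=cloud(z); print([W[v,u].round(4)[2] for u,v in((255,190),(290,175),(300,160),(290,210))])
E
```

```text
t 32.05 x -139.0 y 210.5 z 61.2 th 0.315 r 87.8 Ffwd -1.1 Fout 1.6 Fy -1.5 w 0.0155
32.05 [0.3982 0.282  0.0677] [-0.89 -1.65  1.6 ] 0.01548234056632297
32.1 [0.3982 0.282  0.0677] [-1.27 -1.82  1.98] 0.015173173057861748
[np.float64(0.1188), np.float64(0.1159), np.float64(0.1158), np.float64(0.1142)]
[np.float64(0.1171), np.float64(0.115), np.float64(0.1164), np.float64(0.116)]
```

View pics/s21c.png

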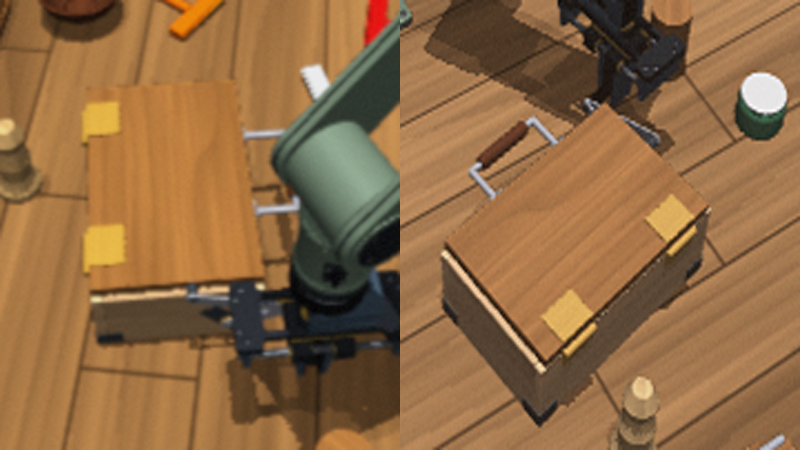

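View pics/diff.png

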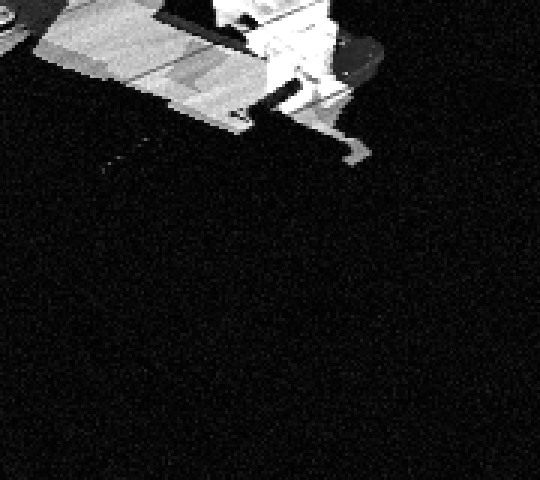

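Emit:
servo_tool(
  motion=[
    [0.2,[0,0,0],[0,0,0]],
    [0.3,[0,0,0],[0,0,0]],
    [0.4,[0,0,0],[0,0,0]],
    [0.4,[0,0,0],[0,0,0]],
  ],
)

```text
time: 32.55
ee_pos: [0.3975, 0.282, 0.0674]
tool_rot: [[0.982, 0.19, 0.002], [0.19, -0.982, 0.002], [0.003, -0.001, -1.0]]
ft_force: [-0.1, -1.1, -0.6]
grip_width: 0.0361
```

Emit:
servo_tool(
  motion=[
    [0.4,[0,0,-10],[0,0,0]],
    [0.4,[0,0,-25],[0,0,0]],
    [0.4,[0,0,-40],[0,0,0]],
    [0.4,[0,0,-40],[0,0,0]],
    [0.4,[0,0,-40],[0,0,0]],
  ],
)

```text
time: 33.05
ee_pos: [0.3967, 0.2815, 0.2248]
tool_rot: [[0.982, 0.19, 0.003], [0.19, -0.982, 0.002], [0.003, -0.001, -1.0]]
ft_force: [0.8, 0.4, -0.2]
grip_width: 0.0367
```

Emit:
servo_tool(
  motion=[
    [0.4,[0,0,-30],[0,0,0]],
    [0.4,[-20,0,-10],[0,0,0]],
    [0.4,[-30,0,0],[0,0,0]],
    [0.4,[-20,0,0],[0,0,0]],
    [0.4,[0,0,0],[0,0,0]],
  ],
)

```text
time: 33.55
ee_pos: [0.3261, 0.2676, 0.2632]
tool_rot: [[0.982, 0.191, 0.002], [0.191, -0.982, 0.002], [0.002, -0.001, -1.0]]
ft_force: [-0.0, 0.1, 0.4]
grip_width: 0.0363
```

```bash
python3 snap.py side s22; python3 snap.py scene c22; python3 snap.py wrist w22
python3 - <<'E'
import cv2
from h import *
o=[]
for n,a,b in(('scene','scene0','c22'),('side','side0','s22')):
    A=load(f'pics/{a}.npz')['im'];B=load(f'pics/{b}.npz')['im']
    d=np.clip(cv2.absdiff(A,B).astype(int).sum(2),0,255).astype(np.uint8)
    o.append(cv2.cvtColor(d,cv2.COLOR_GRAY2BGR)[:,:400]); 
    o.append(B[:,:400,::-1])
cv2.imwrite('pics/fin.png',cv2.vconcat([cv2.hconcat(o[:2]),cv2.hconcat(o[2:])])[:,:][::1,::1])
cv2.imwrite('pics/fin.png',cv2.resize(cv2.imread('pics/fin.png'),(600,576)))
a=cv2.imread('pics/side0.png')[240:310,240:310];b=cv2.imread('pics/s22.png')[240:310,240:310]
cv2.imwrite('pics/fin2.png',cv2.hconcat([cv2.resize(x,None,fx=5,fy=5,interpolation=2) for x in(a,b)]))
E
```

```text
33.55 [0.3261 0.2676 0.2632] [-0.05  0.12  0.41] 0.036277930721970046
33.6 [0.3276 0.2682 0.2632] [-0.95 -0.27  1.02] 0.03652379828406611
33.65 [0.3284 0.2685 0.263 ] [ 0.4  -0.49  0.64] 0.03655621985447837
```

View pics/fin.png

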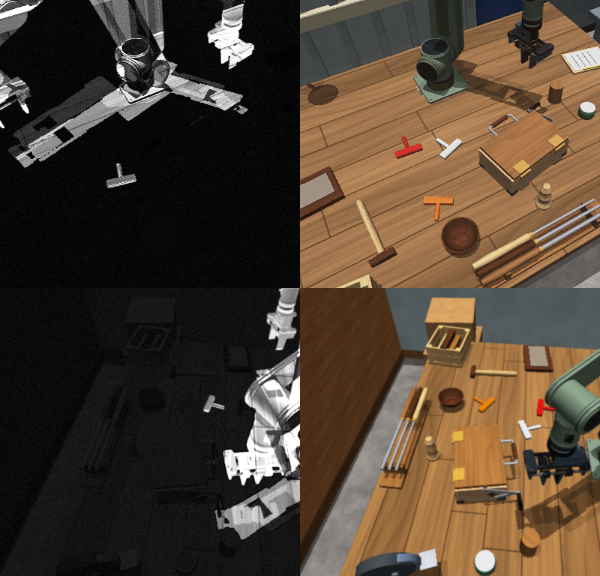

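View pics/fin2.png

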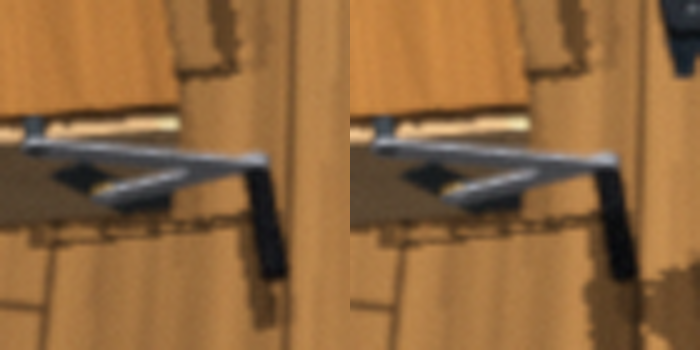

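The difference images show that only the grey rest is gone from the bench. Lid, stay, pivot and bystanders match the start pictures, so I'm handing in.

Emit:
servo_tool(
  motion=[
    [0.4,[0,0,0],[0,0,0]],
    [0.4,[0,0,0],[0,0,0]],
  ],
)

```text
time: 33.9
ee_pos: [0.3288, 0.2685, 0.2621]
tool_rot: [[0.982, 0.189, 0.002], [0.189, -0.982, 0.001], [0.002, -0.001, -1.0]]
ft_force: [0.0, 1.2, 0.4]
grip_width: 0.0369
```

Run:
```python
from rig import bot
print(bot.sense()['time'], bot.close_job())
```

```text
the job is handed in; nothing more can be done
33.9 None
```

I carried out the whole job and handed it in at 33.9 s; the hand-in reported no verdict.

- **Opening the lid:** I raised it by the handle to about 1.353 rad, where the stay came taut at about 6–8 N. I eased it until the knee passed centre, saw the lock hold, and let go. The lid stood by itself.
- **Tool rest:** I picked up the grey steel rest and lowered it until it touched the bay floor, at a few newtons. I released it flat, between the chest wall and the divider.
- **Closing the lid:** I drew the knob forward over centre at 1–2 N and held it back along its circle at up to about 9 N. The lid came fully shut with a brief contact of about 10 N, after which I let go and backed away.

**Last checks:** comparing the start and end pictures from both fixed cameras, only the rest's old place, the arm and its shadows had changed. The lid, stay, pivot and bystanders looked unmoved. I did not look at the rest again after the lid shut.

**What disagreed:** at the start the two fixed cameras put the chest about 9 mm apart, so I worked from the wrist camera. Its readings agreed to within about 4 mm, and the forces stayed low throughout.

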